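# Set up a small vacuum filtration

### The arm

A 6-joint arm with a two-finger parallel gripper is mounted at the origin on a cart in front of the work surface, level with it; the furniture and walls round the work are solid. World frame = base frame: x ahead of the robot, y to its left, z up, the work surface at z = 0. Lengths are in m, angles in rad, forces in N, time in s.
With the tool pointing down it reaches from about 0.3 to 0.95 m from the base axis. Payload 3.1 kg.
Tool frame: the origin (TCP) lies on the centre line of the jaws, within the pads' length; the fingertips stand 25 mm ahead of it and the grasp point (between the pads) lies 6 mm ahead of it; z points along the fingers, y is the line along which they close (so a half turn about z gives the same grasp; the last joint's range is limited). The gripper opens to 85 mm and grips with 20 to 120 N. Pads are 22 mm wide; open, the fingers measure 114 mm over their backs; the gripper's body (76 mm by 85 mm) begins 54 mm behind the grasp point. The pads swing forward as they close: fully open they stand 13 mm farther back than shut.
Start: joints at [-1.373, 0.308, 1.634, -0, 1.2, -0.07], TCP at [0.165, -0.603, 0.256] pointing down, gripper open.
Joint ranges: [-3.06, 3.06], [-0.79, 1.96], [0.05, 2.63], [-1.19, 4.34], [0.05, 2.64], [-2.94, 2.94]. Speed limits (rad/s): [2.79, 2.79, 3.14, 3.14, 3.14, 3.14].

### API

Orientations are given as a unit quaternion [w, x, y, z].
In Python, from bench import * gives the robot as it stands.
- The arm moves only by the tool drive_tool, never from a script. Its arguments are lists of equal length, an entry for each row: "dr": the turn, a rotation vector about the tool's x, y, z in degrees, a list of three; "xyz": the shift along the tool's x, y, z in m, a list of three; "fingers": the finger opening in m, from 0 to 0.0854. In form: {"dr": [[wx, wy, wz], ...], "xyz": [[tx, ty, tz], ...], "fingers": [fingers, ...]}. A call has 1 to 20 rows; each row shifts and turns the commanded pose from where the row before left it, along the tool's axes as they then stand; what a row does not reach is not made up. A row lasts 1/8 s, in which the tool goes at most 62.5 mm and 10.7 degrees, less where a joint would pass 70% of its speed; a pose out of reach is approached as far as the arm can. A call is refused whole if a number of a shift passes 0.0625 or a number of a turn 10.7, either way. A call with a gripper value outside its range is refused whole. The fingers move at their own pace and stop on an object; "squeeze" is the grip in N (left out, the last holds). Time passes only in rows, so rows that do not move let the fingers close. It gives the time, the measured TCP pose, the force, the opening and the grip force at its end, in the units of the state.
- sense(): the state, without advancing time (a new reading comes with each control period).
- snapshot(name): name is "scene" or "side" or "wrist"; returns the picture (400x640x3 uint8, red, green, blue); there is no depth.
- camera_model(name): a dict with "K" (3x3 intrinsics, pixels), "k1" (the pictures are not rectified: a ray, as slopes to the right and down, at radius r is drawn at 1 + k1 r^2 times it, then the intrinsics apply), "world_from_camera" (4x4, takes a point from camera to world coordinates); the wrist camera has in their place "mount" (4x4, takes a point from camera to tool coordinates, whose origin is the TCP and whose axes are the flange's). Camera axes: x right, y up, looking along -z (the intrinsics and any distortion apply to the point x, -y, -z); pixel columns grow to the right and rows downward; lengths in m; the calibration is good to about 2 mm. A picture is of the moment at which its call begins: read the wrist's pose just before it. camera_model takes no time and is no camera call.
- job_done(): hands the job in; it is judged then, once.
The state is a dict: "time": time; "q": joint angles; "dq": joint speeds; "joint_efforts": joint torques, N m; "tcp_pos": TCP position; "tool_rot": TCP orientation; "contact_force": force on the tool from outside, world axes, zero at the start; "moment": the same for the moment, N m; "gripper_width": finger opening in m; "finger_force": force on a finger pad.
Only numpy, scipy, OpenCV 4.12 (cv2) and the standard library are available. Lean on these libraries where they do the work, as an engineer would, in place of code of your own. Each camera call takes 0.05 s, during which the arm holds its last target. There are 200 camera calls.

### The job

Make the vacuum filtration ready: seat the larger of the two black rubber cone adapters, narrow end down, in the mouth of the filter flask and then the white funnel, taken out of its beaker, in that cone, both upright and fully home in their tapers. Round the flask, taking the side its hose arm points to as the back, stand the wide bottle directly to its left and the slim bottle directly to its right, each upright with its centre 12 cm from the centre of the flask, and put the timer face up directly in front of the flask, 13 cm from centre to centre. Leave the smaller cone and the empty beaker standing where they are.

Things in the scene. Friction and masses are not known exactly. Their poses are not given: they have to be found in the camera images.
- flask: Clear glass conical filter flask, 130 mm high, 90 mm wide at the foot, in a black weight ring 117 mm across and 16 mm high; it does not move. Origin: centre of its underside, z up. Its hose arm (white barbed nozzle at 86 mm height, out to 64 mm from the axis) points along its own +x, the back, away from the robot within 0.25 rad; own +y is the left, -y the right, -x the front.
- flask_mouth (a point): Centre of the flask's open mouth, on its axis, at the level of its rim, 130 mm above the flask's underside. The mouth is 58 mm across outside and 46 mm inside; inside it tapers, at the same angle as the large cone, to 33 mm at 22 mm depth, and is open into the flask below. The large cone is home when its underside is 17 mm below this point; its collar then begins 5 mm above the rim.
- cone_large: The larger black rubber cone adapter, a hollow sleeve open at both ends, standing narrow end down, 34 mm high, 60 g. Outside 36 mm across at the foot, 49 mm at 22 mm height, above that a straight collar 54 mm across and 12 mm high: grip it there. Inside 26 mm across at the foot, widening evenly to 46 mm at the top. Origin: centre of its underside; z is its axis, up.
- cone_small: The smaller black rubber cone adapter of the same form, not needed: 26 mm high, 22 mm across at the foot, collar 36 mm across. Standing on the bench, origin at the centre of its underside, z up. It is to be left standing where it is.
- funnel: White porcelain funnel, 116 mm high, 130 g, upright in the beaker at the start with its tip 7 mm above the bench. Origin: middle of the stem's lower tip; z its axis, up. From the tip: stem 12 to 14 mm thick up to 38; 28 across at 46, even taper to 48 across at 79; bowl 58 to 60 across from 84 to the rim at 116: grip it there. Home in the large cone with its tip 43 mm below the cone's underside.
- beaker: Tall clear glass beaker, 88 mm high, 54 to 57 mm across, in which the funnel stands at the start, the bowl's underside resting on the rim; loose, 110 g. Origin: centre of its underside, z up. The funnel lifts straight out. The beaker is to be left standing where it is.
- bottle_wide: The wide white plastic bottle with a blue screw cap, 48 mm across and 105 mm high (round body up to 80 mm, the cap 39 mm across from 88 mm up), standing. Origin: centre of its underside, z up. 80 to 170 g.
- bottle_slim: The slim white plastic bottle with a red screw cap, 38 mm across and 118 mm high (round body up to 90 mm, the cap 31 mm across from 100 mm up), standing. Origin: centre of its underside, z up. 80 to 170 g.
- timer: Small white lab timer lying face up, 74 mm along its own x, 64 mm along its own y, 18 mm high (keys to 21 mm). Origin: centre of its underside, z up. Grip it across its y. 80 g.
Not all that is in view belongs to the job. Of the things shaped like the timer, the white one is meant.

How it is judged:
By the outcome, as a careful person would: the job done as asked, in the order asked, and still so for the second after the job is handed in, with the robot touching nothing.
It also fails if it takes over 144 s, if anything falls off the work surface, if the arm or the gripper's body presses on something with over 40 N, if the wrist force passes 120 N, or if a joint passes its speed limit or range.

## Working session

There is one attempt and no reset: what is moved stays moved. The work goes in short steps, Python scripts to look and compute and a tool call to move; the robot and the scene stay as the last step left them, time stands still between calls to the robot, and variables do not carry over. Pictures are saved under pics/ and viewed, at most 14 in all, crops included, and the job is handed in when it is done.

Besides the shell and the picture viewer there is one more tool, called after "Emit:" by a JSON object that holds its "api" and its "payload", one argument or row to a line. drive_tool: Moves the arm, as the interface text tells. Its arguments: {"type":"object","properties":{"dr":{"type":"array"},"xyz":{"type":"array"},"fingers":{"type":"array"},"squeeze":{"type":"number"}},"required":["dr","xyz","fingers"]}

```bash
mkdir -p pics; ls
python3 - <<'E'
from bench import *
import cv2
for n in ("scene","side"):
    cv2.imwrite(f"pics/{n}0.png",snapshot(n)[:,:,::-1]); print(n,camera_model(n))
print(camera_model("wrist")); print(sense())
E
```

```text
pics
scene {'K': array([[410.68668145,   0.        , 317.61742259],
       [  0.        , 410.68668145, 204.77795219],
       [  0.        ,   0.        ,   1.        ]]), 'k1': -0.06597096451958755, 'world_from_camera': array([[-0.73194536,  0.45180337, -0.51002912, -0.21339323],
       [-0.68132312, -0.49344704,  0.54065592,  0.814882  ],
       [-0.00740219,  0.74322523,  0.66900035,  1.03423678],
       [ 0.        ,  0.        ,  0.        ,  1.        ]])}
side {'K': array([[379.36316503,   0.        , 324.12114711],
       [  0.        , 379.36316503, 197.48701099],
       [  0.        ,   0.        ,   1.        ]]), 'k1': -0.05254960144851572, 'world_from_camera': array([[ 0.99538003,  0.0562599 , -0.07780367,  0.42441567],
       [-0.09437876,  0.42442543, -0.90053079, -1.02105232],
       [-0.01764191,  0.90371338,  0.42777434,  0.62066482],
       [ 0.        ,  0.        ,  0.        ,  1.        ]])}
{'K': array([[344.06373098,   0.        , 319.89244217],
       [  0.        , 344.06373098, 199.07492683],
       [  0.        ,   0.        ,   1.        ]]), 'k1': 0.002
[... 369 characters left out ...]
{'time': 0.1, 'q': array([-1.37271195e+00,  3.08917012e-01,  1.63506519e+00, -2.48514331e-05,
        1.19970910e+00, -6.96504921e-02]), 'dq': array([-0.00142464, -0.00043621, -0.00119923, -0.00078392, -0.00035526,
       -0.00095588]), 'joint_efforts': array([-8.20668320e-04, -4.16407478e+01, -2.77645236e+01, -1.55919620e-04,
        3.99717028e-03,  2.49559707e-05]), 'tcp_pos': array([ 0.16520142, -0.60204692,  0.25515962]), 'tool_rot': array([-1.04641490e-03,  9.91051979e-01,  1.33472368e-01, -7.88892049e-05]), 'contact_force': array([ 0.55515232, -0.11632718, -0.14278175]), 'moment': array([-0.00540298,  0.01998169, -0.01171343]), 'finger_force': 0.0, 'gripper_width': 0.0856012112913262}
```

View pics/scene0.png

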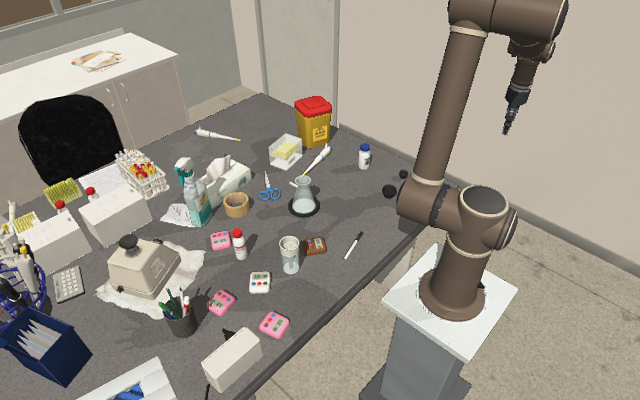

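View pics/side0.png

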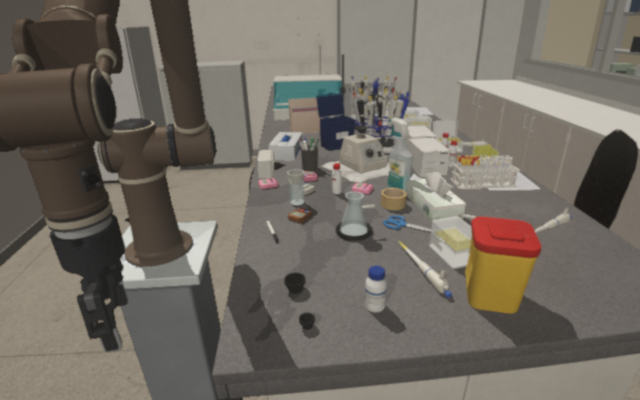

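The scene view shows the flask at (304,200), wide bottle (364,157), slim bottle (240,245), beaker with funnel (290,255), white timer (260,282), and the cones at (390,190) large and (403,173) small. In the side view the cones are at (295,285) large and (307,321) small.

```bash
cat > h.py <<'E'
from bench import *
import numpy as np, cv2
from scipy.spatial.transform import Rotation as R
def cam(n,s=None):
    c=camera_model(n)
    if n!="wrist": return c,c["world_from_camera"]
    s=s or sense(); T=np.eye(4); q=s["tool_rot"]
    T[:3,:3]=R.from_quat([q[1],q[2],q[3],q[0]]).as_matrix(); T[:3,3]=s["tcp_pos"]
    return c,T@c["mount"]
def ray(c,T,u,v):
    K=c["K"]; d=cv2.undistortPoints(np.array([[[u,v]]],float),K,np.array([c["k1"],0,0,0.]))[0,0]
    return T[:3,3],T[:3,:3]@np.array([d[0],-d[1],-1])
def onplane(c,T,u,v,z):
    o,d=ray(c,T,u,v); return o+d*(z-o[2])/d[2]
def proj(c,T,p):
    x=np.linalg.inv(T)@np.append(p,1); a,b=x[0]/-x[2],-x[1]/-x[2]; f=1+c["k1"]*(a*a+b*b)
    return c["K"][:2,:2]@[a*f,b*f]+c["K"][:2,2]
E
python3 - <<'E'
from h import *
c,T=cam("scene")
for n,u,v,z in [("flask",304,208,0.01),("wide cap",365,147,.105),("slim cap",238,231,.118),("funnel rim",289,241,.123),("timer",260,282,.018),("coneL",390,191,.034),("coneS",403,174,.026)]:
    print(n,onplane(c,T,u,v,z).round(3))
c,T=cam("side")
for n,u,v,z in [("flask",354,229,0.01),("wide cap",376,272,.105),("slim cap",337,166,.118),("funnel rim",296,174,.123),("coneL",295,280,.034),("coneS",307,318,.026)]:
    print(n,onplane(c,T,u,v,z).round(3))
a=cv2.imread("pics/scene0.png")[125:305,200:440]; b=cv2.imread("pics/side0.png")[150:340,230:483]
cv2.imwrite("pics/c1.png",cv2.resize(a,None,fx=3.3,fy=3.3,interpolation=2)); cv2.imwrite("pics/c2.png",cv2.resize(b,None,fx=3.1,fy=3.1,interpolation=2))
E
```

```text
flask [0.592 0.034 0.01 ]
wide cap [ 0.591 -0.318  0.105]
slim cap [0.585 0.332 0.118]
funnel rim [0.434 0.257 0.123]
timer [0.45  0.373 0.018]
coneL [ 0.4   -0.235  0.034]
coneS [ 0.429 -0.366  0.026]
flask [0.608 0.018 0.01 ]
wide cap [ 0.597 -0.339  0.105]
slim cap [0.59  0.306 0.118]
funnel rim [0.434 0.233 0.123]
coneL [ 0.414 -0.254  0.034]
coneS [ 0.437 -0.382  0.026]
```

View pics/c1.png

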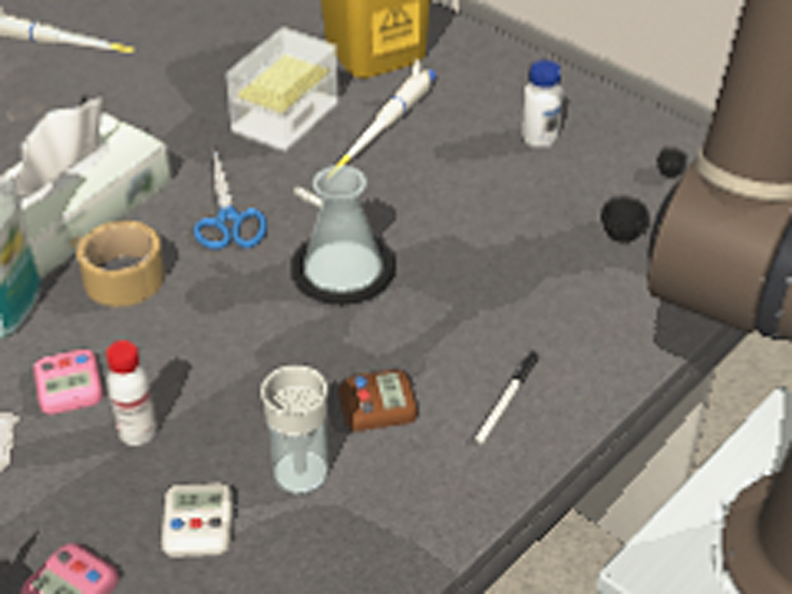

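View pics/c2.png

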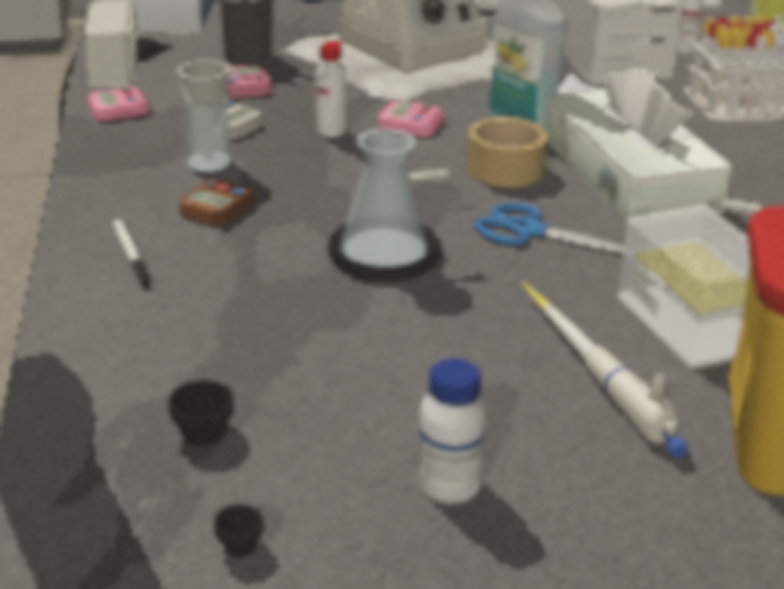

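The crops confirm the layout: the target spots look clear and the hose arm points to +x. I'll move above the large cone, squaring the yaw on the way.

Emit:
{"api": "drive_tool", "payload": {
  "dr": [
    [0, 0, 7.7],
    [0, 0, 7.6],
    [0, 0, 0],
    [0, 0, 0],
    [0, 0, 0],
    [0, 0, 0],
    [0, 0, 0],
    [0, 0, 0],
    [0, 0, 0],
    [0, 0, 0],
    [0, 0, 0],
    [0, 0, 0],
    [0, 0, 0]
  ],
  "xyz": [
    [0, 0, 0],
    [0, 0, 0],
    [0.024, -0.035, 0],
    [0.024, -0.035, 0],
    [0.024, -0.035, 0],
    [0.024, -0.035, 0],
    [0.024, -0.035, 0],
    [0.024, -0.035, 0],
    [0.024, -0.035, 0],
    [0.024, -0.035, 0],
    [0.024, -0.035, 0],
    [0.024, -0.035, 0],
    [0, 0, 0]
  ],
  "fingers": [0.085, 0.085, 0.085, 0.085, 0.085, 0.085, 0.085, 0.085, 0.085, 0.085, 0.085, 0.085, 0.085]
}}

```text
time: 1.72
tcp_pos: [0.4058, -0.2503, 0.2558]
tool_rot: [-0.001, 1.0, 0.002, -0.0]
contact_force: [0.0, -0.9, 0.0]
gripper_width: 0.0848
finger_force: 0.0
```

Run:
```python
from h import *
s=sense(); im=snapshot("wrist"); cv2.imwrite("pics/w1.png",im[:,:,::-1])
print(s["tcp_pos"].round(4),s["tool_rot"].round(4))
sc=lambda x,y:(200+x/3.3,125+y/3.3); sd=lambda x,y:(230+x/3.1,150+y/3.1)
c,T=cam("scene"); C,D=cam("side")
for n,a,b,z in [("mouth",(340,181),(386,143),.13),("ring",(344,264),(385,248),.016),("wide",(544,69),(455,372),.105),("slim",(122,350),(332,44),.118),("funnel",(296,383),(203,70),.123),("timer",(197,515),(235,122),.018),("pipette tip",(335,172),(525,284),0.005),("pen",(478,440),(115,222),.005),("pen",(535,355),(145,280),.005),("nozzle end",(297,188),(446,174),.086)]:
    print(n,onplane(c,T,*sc(*a),z).round(3),onplane(C,D,*sd(*b),z).round(3))
```

```text
[ 0.4058 -0.2503  0.2558] [-5.0e-04  1.0e+00  2.5e-03 -3.0e-04]
mouth [0.604 0.023 0.13 ] [0.606 0.009 0.13 ]
ring [0.599 0.026 0.016] [0.606 0.001 0.016]
wide [ 0.596 -0.324  0.105] [ 0.6   -0.332  0.105]
slim [0.587 0.335 0.118] [0.593 0.325 0.118]
funnel [0.432 0.256 0.123] [0.433 0.247 0.123]
timer [0.454 0.371 0.018] [0.47  0.331 0.018]
pipette tip [ 0.734 -0.095  0.005] [ 0.733 -0.066  0.005]
pen [0.327 0.115 0.005] [0.328 0.111 0.005]
pen [ 0.358 -0.016  0.005] [ 0.363 -0.013  0.005]
nozzle end [0.67  0.025 0.086] [0.67  0.021 0.086]
```

View pics/w1.png

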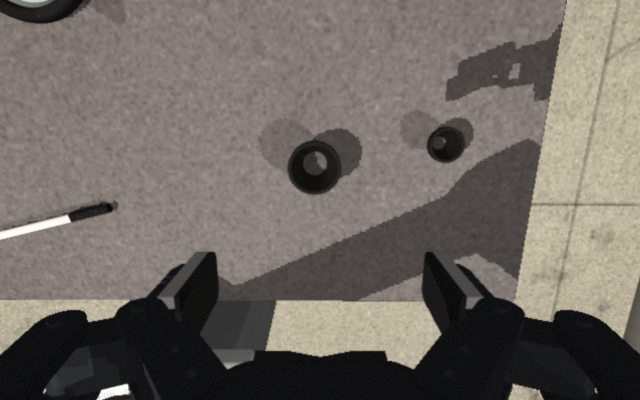

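The wrist view shows the large cone at about (315,166) and the small cone at (446,144). Next I measure the large cone by mask.

```bash
cat >> h.py <<'E'
def circ(mask,c,T,u,v,z,r=60):
    "fit circle: outer contour near (u,v), rays onto plane z, least squares -> centre, radius, sd"
    n,l=cv2.connectedComponents(mask.astype(np.uint8))
    y,x=np.where(l>0); i=np.argmin((x-u)**2+(y-v)**2); m=(l==l[y[i],x[i]]).astype(np.uint8)
    k=max(cv2.findContours(m,0,1)[0],key=cv2.contourArea)[:,0]
    P=np.array([onplane(c,T,a,b,z)[:2] for a,b in cv2.convexHull(k.reshape(-1,1,2))[:,0]])
    A=np.c_[2*P,np.ones(len(P))]; s=np.linalg.lstsq(A,(P**2).sum(1),rcond=None)[0]
    rr=np.hypot(*(P-s[:2]).T); return s[:2].round(4),rr.mean().round(4),rr.std().round(4),k.min(0),k.max(0)
E
python3 - <<'E'
from h import *
im=cv2.imread("pics/w1.png"); c,T=cam("wrist")
g=im.max(2)
for th in (35,45,55):
  m=g<th; m[205:]=0
  for uv,z in (((314,185),.028),((446,158),.022)): print(th,circ(m,c,T,*uv,z))
print(g[165,280:350].tolist())
E
```

```text
35 (array([ 0.4095, -0.246 ]), np.float64(0.0238), np.float64(0.0002), array([291, 145], dtype=int32), array([337, 191], dtype=int32))
35 (array([ 0.433 , -0.3806]), np.float64(0.0153), np.float64(0.0002), array([431, 130], dtype=int32), array([461, 160], dtype=int32))
45 (array([ 0.4108, -0.2467]), np.float64(0.0265), np.float64(0.0004), array([289, 140], dtype=int32), array([340, 192], dtype=int32))
45 (array([ 0.4341, -0.3796]), np.float64(0.018), np.float64(0.0005), array([428, 127], dtype=int32), array([464, 161], dtype=int32))
55 (array([ 0.4106, -0.2467]), np.float64(0.027), np.float64(0.0004), array([288, 139], dtype=int32), array([340, 193], dtype=int32))
55 (array([ 0.4341, -0.3796]), np.float64(0.0184), np.float64(0.0004), array([427, 126], dtype=int32), array([464, 161], dtype=int32))
[118, 120, 120, 115, 113, 111, 109, 85, 56, 42, 39, 28, 24, 18, 18, 20, 16, 15, 17, 17, 15, 12, 25, 41, 54, 55, 56, 51, 51, 55, 57, 58, 52, 56, 57, 58, 57, 58, 60, 91, 114, 120, 118, 120, 114, 110, 78, 42, 26, 32, 29, 27, 27, 27, 26, 28, 32, 32, 40, 43, 41, 62, 72, 75, 77, 76, 75, 75, 73, 76]
```

Emit:
{"api": "drive_tool", "payload": {
  "dr": [
    [0, 0, 0],
    [0, 0, 0],
    [0, 0, 0],
    [0, 0, 0],
    [0, 0, 0],
    [0, 0, 0],
    [0, 0, 0],
    [0, 0, 0],
    [0, 0, 0],
    [0, 0, 0]
  ],
  "xyz": [
    [0.0048, -0.0036, 0.05],
    [0, 0, 0.05],
    [0, 0, 0.05],
    [0, 0, 0.04],
    [0, 0, 0.021],
    [0, 0, 0],
    [0, 0, 0],
    [0, 0, 0],
    [0, 0, 0],
    [0, 0, 0]
  ],
  "fingers": [0.08, 0.08, 0.08, 0.08, 0.08, 0.065, 0.05, 0.045, 0.045, 0.045],
  "squeeze": 25
}}

```text
time: 3.02
tcp_pos: [0.4103, -0.2492, 0.0459]
tool_rot: [0.0, 1.0, 0.0, 0.001]
contact_force: [0.2, -0.8, 0.5]
gripper_width: 0.0526
finger_force: 26.3
```

Run:
```python
from h import *
cv2.imwrite("pics/w2.png",snapshot("wrist")[:,:,::-1]); im=snapshot("side")[200:350,180:400,::-1]
a=cv2.resize(im,None,fx=2.6,fy=2.6,interpolation=2); b=cv2.imread("pics/w2.png")[:, 100:540][::1]
cv2.imwrite("pics/w2c.png",np.vstack([cv2.resize(b[100:],(572,390))[120:],a[:330]])); s=sense(); print(s["tcp_pos"],s["gripper_width"],s["finger_force"])
```

```text
[ 0.41033303 -0.24927334  0.04577141] 0.05240932941141643 26.404909096600022
```

View pics/w2c.png

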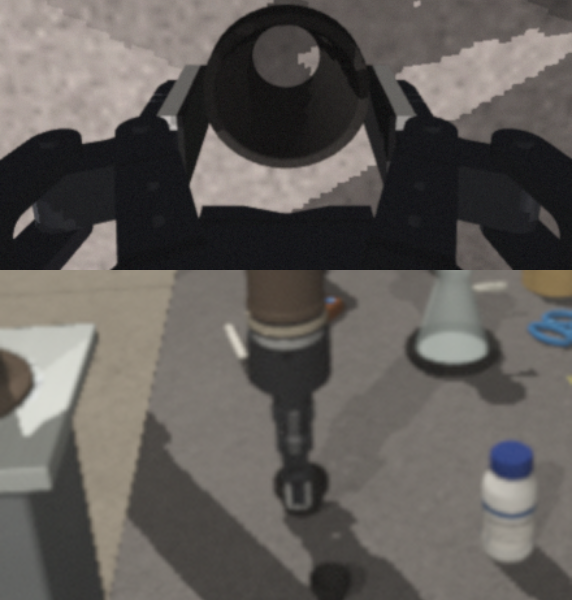

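The wrist view shows the collar held between the pads, upright. I'll measure where the cone sits in the tool frame.

Run:
```python
from h import *
im=cv2.imread("pics/w2.png"); c,T=cam("wrist"); s=sense()
# expected outline of top rim for centre at tool x=0
for dx in (-.004,0,.004):
  p=s["tcp_pos"]+[dx,0,0]; 
  print(dx,[proj(c,T,np.array([p[0]+a,p[1]+b,.034])).round(1).tolist() for a,b in((.027,0),(-.027,0),(0,.027),(0,-.027))])
g=im.max(2); cc=int(proj(c,T,np.array([*s["tcp_pos"][:2],.034]))[0]); print(cc,g[190:330,cc].tolist())
```

```text
-0.004 [[318.2, 218.7], [318.1, 336.1], [253.3, 280.3], [382.9, 280.4]]
0 [[318.2, 209.1], [318.1, 328.2], [252.9, 271.5], [383.4, 271.6]]
0.004 [[318.2, 199.2], [318.1, 320.1], [252.4, 262.6], [383.9, 262.8]]
318 [76, 72, 75, 75, 75, 59, 28, 16, 17, 21, 17, 19, 24, 22, 28, 33, 29, 25, 27, 24, 23, 39, 56, 69, 72, 69, 70, 74, 73, 72, 74, 80, 72, 74, 70, 70, 67, 65, 61, 66, 68, 65, 69, 72, 74, 75, 75, 76, 73, 75, 73, 75, 77, 74, 74, 72, 70, 74, 76, 76, 77, 77, 77, 77, 78, 80, 75, 76, 69, 45, 26, 22, 21, 20, 21, 25, 24, 21, 22, 23, 18, 20, 25, 23, 23, 24, 20, 21, 21, 19, 21, 19, 22, 18, 26, 22, 18, 23, 23, 24, 24, 22, 27, 22, 25, 26, 18, 19, 20, 22, 26, 24, 22, 26, 24, 22, 26, 23, 25, 21, 22, 19, 22, 28, 35, 49, 52, 56, 54, 54, 60, 101, 150, 178, 179, 183, 186, 187, 189, 186]
```

Emit:
{"api": "drive_tool", "payload": {
  "dr": [
    [0, 0, 0],
    [0, 0, 0],
    [0, 0, 0],
    [0, 0, 0],
    [0, 0, 0],
    [0, 0, 0],
    [0, 0, 0],
    [0, 0, 0],
    [0, 0, 0],
    [0, 0, 0],
    [0, 0, 0],
    [0, 0, 0]
  ],
  "xyz": [
    [0, 0, -0.04],
    [0, 0, -0.06],
    [0, 0, -0.06],
    [0, 0, -0.06],
    [0.017, -0.044, 0],
    [0.017, -0.044, 0],
    [0.017, -0.044, 0],
    [0.017, -0.044, 0],
    [0.016, -0.044, 0],
    [0.016, -0.044, 0],
    [0, 0, 0],
    [0, 0, 0]
  ],
  "fingers": [0.045, 0.045, 0.045, 0.045, 0.045, 0.045, 0.045, 0.045, 0.045, 0.045, 0.045, 0.045]
}}

```text
time: 4.62
tcp_pos: [0.5092, 0.015, 0.2649]
tool_rot: [0.0, 1.0, 0.001, -0.001]
contact_force: [0.7, -0.4, -1.2]
gripper_width: 0.0521
finger_force: 26.9
```

Run:
```python
from h import *
s=sense(); im=snapshot("wrist"); cv2.imwrite("pics/w3.png",im[:,:,::-1]); print(s["tcp_pos"].round(4),s["tool_rot"].round(4),s["gripper_width"])
```

```text
[0.5092 0.015  0.2649] [ 3.e-04  1.e+00  9.e-04 -6.e-04] 0.05205667508022593
```

View pics/w3.png

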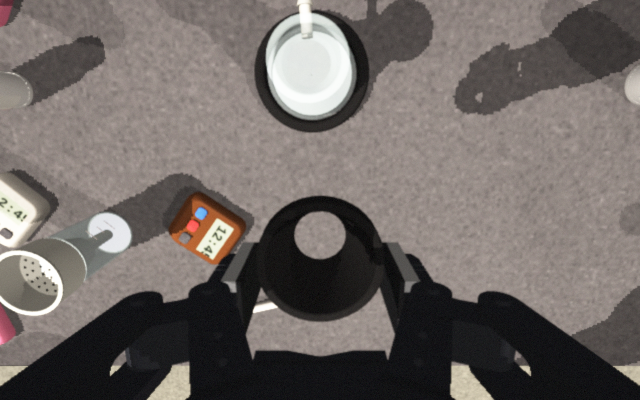

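The picture shows the flask ring centred near (312,70), the mouth near (310,52) and the nozzle running up at (304,15). The cone is held with its rim centred near (320,258).

```bash
python3 - <<'E'
from h import *
im=cv2.imread("pics/w3.png"); c,T=cam("wrist"); g=im.max(2)
for th in(35,45,55):
  m=(g<th); m[140:]=0; m[:, :245]=0; m[:,375:]=0
  m[:25,330:]=0
  print(circ(m,c,T,345,112,.012))
# rays from ring outer edge: left / right / bottom rows
print(g[70,240:300].tolist(),g[70,325:385].tolist(),g[100:145,312].tolist())
for p in((306,35),(303,3)): print(onplane(c,T,*p,.086).round(4))
for p in((308,51),): print("mouth?",onplane(c,T,*p,.130).round(4))
print("held cone",onplane(c,T,320,258,sense()["tcp_pos"][2]-.012).round(4))
E
python3 - <<'E'
import cv2
im=cv2.imread("pics/w3.png")[0:140,220:400]; cv2.imwrite("pics/w3c.png",cv2.resize(im,None,fx=4.2,fy=4.2,interpolation=2))
E
```

```text
(array([ 0.1619, -0.0026]), np.float64(0.4097), np.float64(0.0), array([342, 109], dtype=int32), array([342, 109], dtype=int32))
(array([ 0.1609, -0.0035]), np.float64(0.4088), np.float64(0.0), array([345, 111], dtype=int32), array([345, 111], dtype=int32))
(array([0.6065, 0.022 ]), np.float64(0.0576), np.float64(0.0002), array([255,  20], dtype=int32), array([368, 131], dtype=int32))
[149, 142, 135, 127, 126, 124, 127, 121, 119, 120, 117, 120, 126, 124, 83, 47, 41, 42, 41, 41, 39, 40, 37, 33, 25, 19, 56, 188, 241, 245, 244, 234, 242, 251, 252, 250, 246, 242, 241, 240, 240, 240, 236, 232, 233, 232, 233, 232, 232, 233, 232, 232, 232, 233, 231, 232, 232, 231, 230, 230] [234, 232, 233, 232, 236, 241, 244, 245, 245, 246, 245, 244, 244, 245, 248, 251, 252, 252, 252, 252, 252, 251, 250, 243, 236, 233, 201, 138, 117, 111, 104, 66, 25, 20, 19, 23, 28, 27, 26, 21, 29, 26, 28, 40, 69, 86, 82, 81, 79, 82, 85, 85, 87, 82, 81, 85, 92, 94, 127, 146] [253, 252, 250, 244, 242, 242, 242, 242, 241, 240, 241, 242, 240, 241, 229, 181, 146, 149, 150, 121, 63, 24, 27, 42, 45, 48, 46, 46, 46, 52, 44, 49, 103, 150, 157, 157, 155, 150, 145, 146, 145, 142, 146, 140, 143]
[0.6289 0.0248 0.086 ]
[0.6516 0.0269 0.086 ]
mouth? [0.611  0.0219 0.13  ]
held cone [0.5151 0.0138 0.2529]
```

View pics/w3c.png

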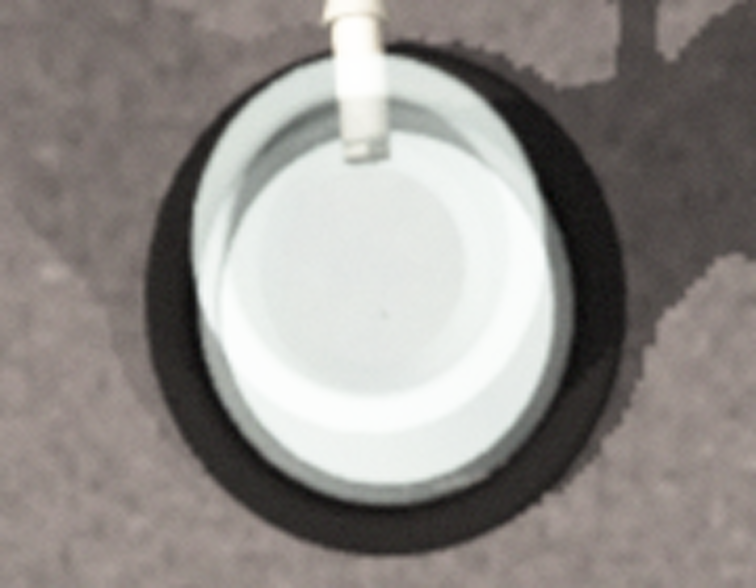

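The enlarged view shows the mouth rim spanning columns 190–548 with its top at 50, and the nozzle axis running from (367,158) to (355,10).

Run:
```python
from h import *
c,T=cam("wrist")
a,b=[onplane(c,T,220+x/4.2,y/4.2,.086) for x,y in((367,150),(356,15))]; print(a.round(4),b.round(4),np.arctan2(b[1]-a[1],b[0]-a[0]))
for x,y in((.6065,.022),(.609,.022),(.612,.022)):
  t=np.linspace(0,6.28,100); P=np.array([proj(c,T,np.array([x+.029*np.cos(k),y+.029*np.sin(k),.13])) for k in t])
  P2=np.array([proj(c,T,np.array([x+.0585*np.cos(k),y+.0585*np.sin(k),.016])) for k in t])
  print(x,P.min(0).round(1),P.max(0).round(1),P2.min(0).round(1),P2.max(0).round(1))
print("seen mouth",220+190/4.2,50/4.2,220+548/4.2, "ring",255,.0,368,131)
```

```text
[0.6284 0.0237 0.086 ] [0.6512 0.0256 0.086 ] 0.08018030296036295
0.6065 [265.5  11.1] [350.4 102.2] [253.3   8.3] [370.  132.3]
0.609 [265.4   6.9] [350.4  98.5] [253.2   5.3] [370.1 129.9]
0.612 [265.2   1.8] [350.6  94. ] [253.    1.8] [370.2 126.9]
seen mouth 265.23809523809524 11.904761904761905 350.4761904761905 ring 255 0.0 368 131
```

Emit:
{"api": "drive_tool", "payload": {
  "dr": [
    [0, 0, 0],
    [0, 0, 0],
    [0, 0, 0],
    [0, 0, 0],
    [0, 0, 0],
    [0, 0, 0]
  ],
  "xyz": [
    [0.046, -0.007, 0],
    [0.047, 0, 0],
    [0, 0, 0.04],
    [0, 0, 0.038],
    [0, 0, 0],
    [0, 0, 0]
  ],
  "fingers": [0.045, 0.045, 0.045, 0.045, 0.045, 0.045]
}}

```text
time: 5.42
tcp_pos: [0.6033, 0.0212, 0.1886]
tool_rot: [0.0, 1.0, -0.0, 0.001]
contact_force: [0.5, 0.3, 0.9]
gripper_width: 0.052
finger_force: 26.9
```

Run:
```python
from h import *
s=sense(); im=snapshot("wrist")[:,:,::-1]; sc=snapshot("scene")[:,:,::-1]; sd=snapshot("side")[:,:,::-1]; print(s["tcp_pos"].round(4),s["tool_rot"].round(4),s["contact_force"])
a=cv2.resize(im[130:370,170:470],(450,360)); b=cv2.resize(sc[150:230,260:350],(450,400),interpolation=2)[:300]; d=cv2.resize(sd[160:250,310:400],(350,350),interpolation=2)
o=np.zeros((600,800,3),np.uint8); o[:360,:450]=a; o[:300,450:]=b[:,50:400]; o[300:,450:]=d[:300]; cv2.imwrite("pics/w4.png",o)
```

```text
[0.6033 0.0212 0.1886] [ 1.e-04  1.e+00 -3.e-04  9.e-04] [0.54295585 0.28156461 0.87607237]
```

View pics/w4.png

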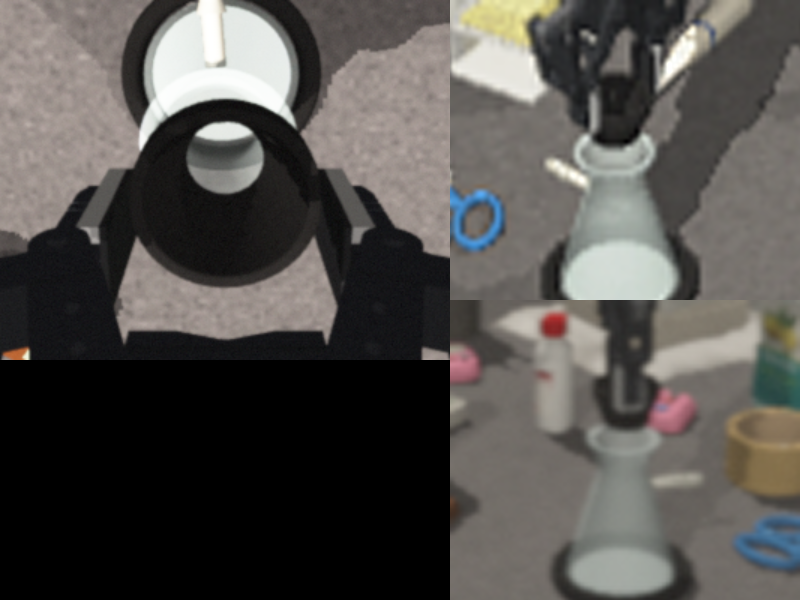

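The side and scene views show the cone over the mouth; the wrist view has the mouth about 2 mm further to +y. I'll correct that and lower.

Emit:
{"api": "drive_tool", "payload": {
  "dr": [
    [0, 0, 0],
    [0, 0, 0],
    [0, 0, 0],
    [0, 0, 0],
    [0, 0, 0]
  ],
  "xyz": [
    [0, -0.0015, 0.01],
    [0, 0, 0.007],
    [0, 0, 0.006],
    [0, 0, 0],
    [0, 0, 0]
  ],
  "fingers": [0.045, 0.045, 0.045, 0.045, 0.045]
}}

```text
time: 6.2
tcp_pos: [0.6026, 0.0237, 0.1642]
tool_rot: [0.0, 1.0, 0.0, -0.0]
contact_force: [0.1, -0.1, 0.3]
gripper_width: 0.052
finger_force: 26.9
```

Emit:
{"api": "drive_tool", "payload": {
  "dr": [
    [0, 0, 0],
    [0, 0, 0],
    [0, 0, 0],
    [0, 0, 0],
    [0, 0, 0]
  ],
  "xyz": [
    [0, 0, 0.003],
    [0, 0, 0.002],
    [0, 0, 0.001],
    [0, 0, 0],
    [0, 0, 0]
  ],
  "fingers": [0.045, 0.045, 0.045, 0.045, 0.045]
}}

```text
time: 6.82
tcp_pos: [0.6032, 0.0236, 0.1596]
tool_rot: [0.0, 1.0, 0.0, 0.001]
contact_force: [-1.3, -1.1, 5.5]
gripper_width: 0.0522
finger_force: 27.3
```

Emit:
{"api": "drive_tool", "payload": {
  "dr": [
    [0, 0, 0],
    [0, 0, 0],
    [0, 0, 0]
  ],
  "xyz": [
    [-0.0008, 0, 0.001],
    [0, 0, 0.0005],
    [0, 0, 0]
  ],
  "fingers": [0.045, 0.045, 0.045]
}}

```text
time: 7.2
tcp_pos: [0.6032, 0.0236, 0.1595]
tool_rot: [0.0, 1.0, 0.0, 0.001]
contact_force: [-2.6, 0.2, 10.3]
gripper_width: 0.0522
finger_force: 27.7
```

Emit:
{"api": "drive_tool", "payload": {
  "dr": [
    [0, 0, 0],
    [0, 0, 0],
    [0, 0, 0],
    [0, 0, 0],
    [0, 0, 0],
    [0, 0, 0],
    [0, 0, 0],
    [0, 0, 0],
    [0, 0, 0]
  ],
  "xyz": [
    [0, 0, -0.0015],
    [0, 0, 0],
    [0, 0, 0],
    [0, 0, 0],
    [0, 0, -0.04],
    [0, 0, -0.05],
    [0, 0, -0.05],
    [0, 0, 0],
    [0, 0, 0]
  ],
  "fingers": [0.06, 0.07, 0.08, 0.085, 0.085, 0.085, 0.085, 0.085, 0.085]
}}

```text
time: 8.32
tcp_pos: [0.6015, 0.0237, 0.2978]
tool_rot: [-0.0, 1.0, 0.0, -0.0]
contact_force: [-0.4, 0.2, -0.8]
gripper_width: 0.0851
finger_force: 0.0
```

Run:
```python
from h import *
s=sense(); im=snapshot("wrist")[:,:,::-1]; sc=snapshot("scene")[:,:,::-1]; sd=snapshot("side")[:,:,::-1]; print(s["tcp_pos"].round(4),s["tool_rot"].round(4),s["contact_force"])
cv2.imwrite("pics/w5w.png",im)
a=cv2.resize(im[130:370,170:470],(450,360)); b=cv2.resize(sc[150:230,260:350],(450,400),interpolation=2)[:300]; d=cv2.resize(sd[160:250,310:400],(350,350),interpolation=2)
o=np.zeros((600,800,3),np.uint8); o[:360,:450]=a; o[:300,450:]=b[:,50:400]; o[300:,450:]=d[:300]; cv2.imwrite("pics/w5.png",o)
```

```text
[0.6015 0.0237 0.2978] [-0.e+00  1.e+00  4.e-04 -4.e-04] [-0.42257833  0.24132443 -0.78262785]
```

View pics/w5.png

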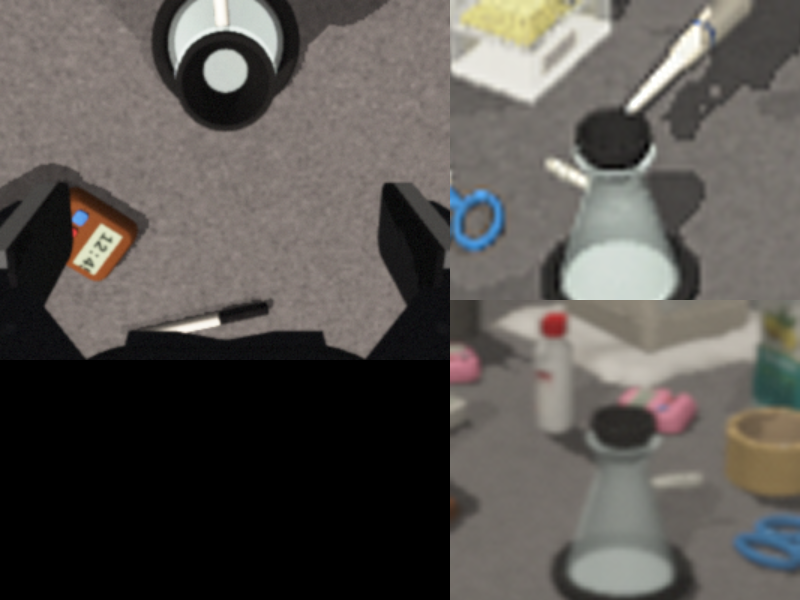

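The cone sits upright and concentric in the mouth. Next stop is above the funnel.

Emit:
{"api": "drive_tool", "payload": {
  "dr": [
    [0, 0, 0],
    [0, 0, 0],
    [0, 0, 0],
    [0, 0, 0],
    [0, 0, 0],
    [0, 0, 0],
    [0, 0, 0],
    [0, 0, 0]
  ],
  "xyz": [
    [-0.031, -0.038, 0],
    [-0.031, -0.038, 0],
    [-0.031, -0.038, 0],
    [-0.031, -0.038, 0],
    [-0.031, -0.038, 0],
    [-0.031, -0.038, 0],
    [0, 0, 0],
    [0, 0, 0]
  ],
  "fingers": [0.085, 0.085, 0.085, 0.085, 0.085, 0.085, 0.085, 0.085]
}}

```text
time: 9.48
tcp_pos: [0.4155, 0.2512, 0.2973]
tool_rot: [0.001, 1.0, 0.001, -0.001]
contact_force: [-0.0, 0.7, 0.3]
gripper_width: 0.0851
finger_force: 0.0
```

Run:
```python
from h import *
s=sense(); im=snapshot("wrist")[:,:,::-1]; cv2.imwrite("pics/w6.png",im); print(s["tcp_pos"].round(4),s["tool_rot"].round(4))
```

```text
[0.4155 0.2512 0.2973] [ 7.e-04  1.e+00  8.e-04 -6.e-04]
```

View pics/w6.png

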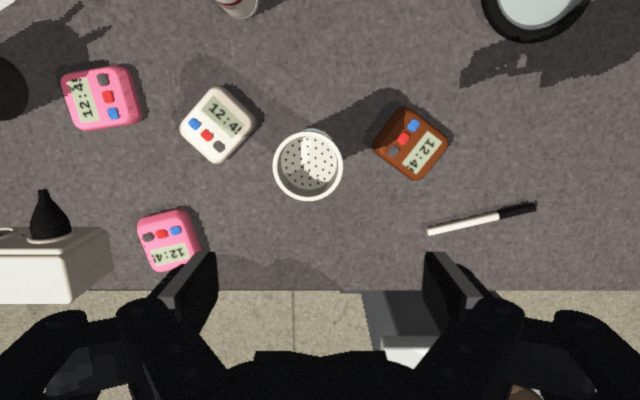

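It shows the funnel rim at (308,166) and the white timer at (218,125), with decoy timers (pink and brown) around them.

```bash
cat >> h.py <<'E'
def timer(im,c,T,u,v,z,w=60,sat=50,val=150):
    h=cv2.cvtColor(im,cv2.COLOR_BGR2HSV); m=((h[:,:,1]<sat)&(h[:,:,2]>val)).astype(np.uint8)
    M=np.zeros_like(m); M[max(v-w,0):v+w,max(u-w,0):u+w]=m[max(v-w,0):v+w,max(u-w,0):u+w]
    k=max(cv2.findContours(M,0,1)[0],key=cv2.contourArea)[:,0]
    P=np.array([onplane(c,T,a,b,z)[:2] for a,b in cv2.convexHull(k.reshape(-1,1,2))[:,0]]).astype(np.float32)
    return cv2.minAreaRect(P*1000),k.min(0),k.max(0)
E
python3 - <<'E'
from h import *
im=cv2.imread("pics/w6.png"); c,T=cam("wrist"); h=cv2.cvtColor(im,cv2.COLOR_BGR2HSV)
print(timer(im,c,T,218,125,.014,45))
for th in(150,180,200):
  m=(h[:,:,1]<50)&(h[:,:,2]>th); m[:,:262]=0; m[:,355:]=0; m[:120]=0; m[215:]=0
  print(circ(m,c,T,308,194,.123))
  m[:,:]=m&1
cc,TT=c,T.copy(); TT[:3,3]+= np.array([.6015,.0237,.2978])-sense()["tcp_pos"]
for x,y in((.6065,.022),(.6065,.0235),(.609,.022)):
  P=np.array([proj(cc,TT,np.array([x+.027*np.cos(k),y+.027*np.sin(k),.147])) for k in np.linspace(0,6.28,90)]); print(x,y,P.min(0).round(1),P.max(0).round(1),"seen 286.7 150, 354.7 217.3")
E
```

```text
(((458.56097412109375, 369.7263488769531), (62.79235076904297, 70.67033386230469), 45.528968811035156), array([179,  88], dtype=int32), array([250, 163], dtype=int32))
(array([0.4316, 0.2606]), np.float64(0.0307), np.float64(0.0005), array([272, 129], dtype=int32), array([343, 201], dtype=int32))
(array([0.4312, 0.2608]), np.float64(0.0302), np.float64(0.0001), array([272, 132], dtype=int32), array([342, 200], dtype=int32))
(array([0.4312, 0.2608]), np.float64(0.03), np.float64(0.0001), array([273, 132], dtype=int32), array([342, 200], dtype=int32))
0.6065 0.022 [287.1 150.9] [354.7 216.8] seen 286.7 150, 354.7 217.3
0.6065 0.0235 [285.3 150.9] [352.8 216.8] seen 286.7 150, 354.7 217.3
0.609 0.022 [287.1 147.7] [354.8 213.9] seen 286.7 150, 354.7 217.3
```

Emit:
{"api": "drive_tool", "payload": {
  "dr": [
    [0, 0, 0],
    [0, 0, 0],
    [0, 0, 0],
    [0, 0, 0],
    [0, 0, 0],
    [0, 0, 0],
    [0, 0, 0],
    [0, 0, 0],
    [0, 0, 0],
    [0, 0, 0]
  ],
  "xyz": [
    [0.0157, -0.0096, 0.03],
    [0, 0, 0.05],
    [0, 0, 0.05],
    [0, 0, 0.03],
    [0, 0, 0.02],
    [0, 0, 0],
    [0, 0, 0],
    [0, 0, 0],
    [0, 0, 0],
    [0, 0, 0]
  ],
  "fingers": [0.085, 0.085, 0.085, 0.085, 0.085, 0.075, 0.065, 0.05, 0.05, 0.05],
  "squeeze": 30
}}

```text
time: 10.78
tcp_pos: [0.4325, 0.2616, 0.1195]
tool_rot: [-0.001, 1.0, 0.001, 0.001]
contact_force: [0.4, 0.0, 3.2]
gripper_width: 0.0577
finger_force: 32.3
```

Emit:
{"api": "drive_tool", "payload": {
  "dr": [
    [0, 0, 0],
    [0, 0, 0],
    [0, 0, 0],
    [0, 0, 0],
    [0, 0, 0],
    [0, 0, 0],
    [0, 0, 0],
    [0, 0, 0],
    [0, 0, 0],
    [0, 0, 0],
    [0, 0, 0],
    [0, 0, 0],
    [0, 0, 0],
    [0, 0, 0]
  ],
  "xyz": [
    [0, 0, -0.015],
    [0, 0, -0.03],
    [0, 0, -0.04],
    [0, 0, -0.04],
    [0, 0, -0.04],
    [0, 0, 0],
    [0.025, 0.035, 0],
    [0.03, 0.04, 0],
    [0.03, 0.041, 0],
    [0.03, 0.041, 0],
    [0.03, 0.041, 0],
    [0.03, 0.041, 0],
    [0, 0, 0],
    [0, 0, 0]
  ],
  "fingers": [0.05, 0.05, 0.05, 0.05, 0.05, 0.05, 0.05, 0.05, 0.05, 0.05, 0.05, 0.05, 0.05, 0.05]
}}

```text
time: 12.52
tcp_pos: [0.6052, 0.0225, 0.2814]
tool_rot: [-0.0, 1.0, 0.0, -0.002]
contact_force: [-0.7, -0.8, -0.8]
gripper_width: 0.0582
finger_force: 32.8
```

Run:
```python
from h import *
s=sense(); im=snapshot("wrist")[:,:,::-1]; sc=snapshot("scene")[:,:,::-1]; sd=snapshot("side")[:,:,::-1]; print(s["tcp_pos"].round(4),s["tool_rot"].round(4),s["contact_force"])
cv2.imwrite("pics/w7w.png",im);cv2.imwrite("pics/w7sc.png",sc);cv2.imwrite("pics/w7sd.png",sd)
a=cv2.resize(im[100:370,170:470],(400,360)); b=cv2.resize(sc[110:215,260:350],(400,467),interpolation=2); d=cv2.resize(sd[120:240,300:410],(400,436),interpolation=2)
o=np.zeros((600,800,3),np.uint8); o[:360,:400]=a; o[360:,:400]=cv2.resize(sc[220:300,220:353],(400,240)); o[:300,400:]=b[100:400]; o[300:,400:]=d[:300]; cv2.imwrite("pics/w7.png",o)
```

```text
[0.6052 0.0225 0.2814] [-4.e-04  1.e+00  1.e-04 -2.e-03] [-0.7227728  -0.83824939 -0.78292353]
```

View pics/w7.png

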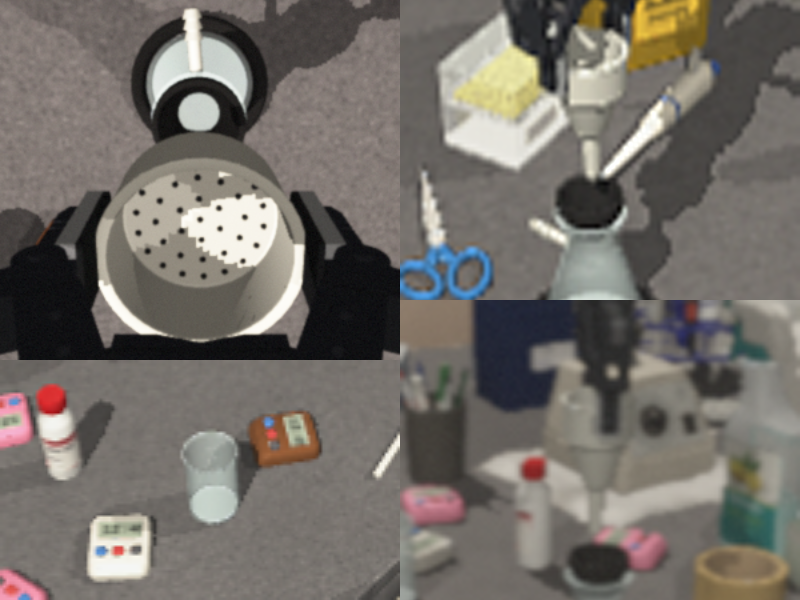

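Held funnel and cone line up in all views, and the beaker still stands. Lowering now.

Emit:
{"api": "drive_tool", "payload": {
  "dr": [
    [0, 0, 0],
    [0, 0, 0],
    [0, 0, 0],
    [0, 0, 0],
    [0, 0, 0],
    [0, 0, 0]
  ],
  "xyz": [
    [0, 0, 0.025],
    [0, 0, 0.025],
    [0, 0, 0.02],
    [0, 0, 0.015],
    [0, 0, 0.005],
    [0, 0, 0]
  ],
  "fingers": [0.05, 0.05, 0.05, 0.05, 0.05, 0.05]
}}

```text
time: 13.42
tcp_pos: [0.6067, 0.0224, 0.1933]
tool_rot: [-0.0, 1.0, 0.0, -0.0]
contact_force: [0.9, -0.0, -0.6]
gripper_width: 0.0581
finger_force: 32.9
```

Emit:
{"api": "drive_tool", "payload": {
  "dr": [
    [0, 0, 0],
    [0, 0, 0],
    [0, 0, 0],
    [0, 0, 0],
    [0, 0, 0],
    [0, 0, 0]
  ],
  "xyz": [
    [0, 0, 0.005],
    [0, 0, 0.003],
    [0, 0, 0.002],
    [0, 0, 0.001],
    [0, 0, 0],
    [0, 0, 0]
  ],
  "fingers": [0.05, 0.05, 0.05, 0.05, 0.05, 0.05]
}}

```text
time: 14.18
tcp_pos: [0.6081, 0.0231, 0.1846]
tool_rot: [-0.001, 1.0, 0.0, 0.002]
contact_force: [1.4, 2.0, 6.3]
gripper_width: 0.0581
finger_force: 33.5
```

Emit:
{"api": "drive_tool", "payload": {
  "dr": [
    [0, 0, 0],
    [0, 0, 0],
    [0, 0, 0],
    [0, 0, 0]
  ],
  "xyz": [
    [0, 0, 0.001],
    [0, 0, 0.001],
    [0, 0, 0],
    [0, 0, 0]
  ],
  "fingers": [0.05, 0.05, 0.05, 0.05]
}}

```text
time: 14.68
tcp_pos: [0.6085, 0.0232, 0.1843]
tool_rot: [-0.001, 1.0, 0.0, 0.002]
contact_force: [-1.9, 3.8, 13.7]
gripper_width: 0.0579
finger_force: 34.0
```

Run:
```python
from h import *
for i in range(3):
  s=sense(); print(s["tcp_pos"].round(4),s["contact_force"].round(1),s["moment"].round(2)); snapshot("side")
```

```text
[0.6085 0.0232 0.1843] [-1.9  3.8 13.7] [0.64 0.44 0.01]
[0.6085 0.0232 0.1843] [-2.2  3.9 12.4] [0.63 0.36 0.01]
[0.6085 0.0232 0.1843] [-2.6  3.  12.3] [0.66 0.35 0.04]
```

Emit:
{"api": "drive_tool", "payload": {
  "dr": [
    [0, 0, 0],
    [0, 0, 0],
    [0, 0, 0],
    [0, 0, 0],
    [0, 0, 0],
    [0, 0, 0],
    [0, 0, 0],
    [0, 0, 0],
    [0, 0, 0]
  ],
  "xyz": [
    [-0.0005, -0.0015, 0],
    [0, 0, 0],
    [0, 0, 0],
    [0, 0, 0],
    [0, 0, 0],
    [0, 0, -0.025],
    [0, 0, -0.04],
    [0, 0, 0],
    [0, 0, 0]
  ],
  "fingers": [0.05, 0.05, 0.07, 0.08, 0.085, 0.085, 0.085, 0.055, 0.05]
}}

```text
time: 15.95
tcp_pos: [0.6055, 0.0238, 0.2444]
tool_rot: [0.0, 1.0, 0.0, -0.001]
contact_force: [0.1, -1.0, -0.9]
gripper_width: 0.0514
finger_force: 0.0
```

Run:
```python
from h import *
s=sense(); im=snapshot("wrist")[:,:,::-1]; sc=snapshot("scene")[:,:,::-1]; sd=snapshot("side")[:,:,::-1]; print(s["tcp_pos"].round(4),s["tool_rot"].round(4),s["contact_force"],s["gripper_width"])
cv2.imwrite("pics/w8w.png",im);cv2.imwrite("pics/w8sc.png",sc);cv2.imwrite("pics/w8sd.png",sd)
a=cv2.resize(im[100:400,170:470],(400,400)); b=cv2.resize(sc[140:215,260:350],(480,400),interpolation=2); d=cv2.resize(sd[140:240,300:410],(400,364),interpolation=2)
o=np.zeros((600,800,3),np.uint8); o[:400,:400]=a; o[:300,400:]=b[:300,40:440]; o[300:,400:]=d[:300]; cv2.imwrite("pics/w8.png",o)
```

```text
[0.6055 0.0238 0.2444] [ 0.e+00  1.e+00  4.e-04 -7.e-04] [ 0.14301417 -1.02554925 -0.8683489 ] 0.051423067623062604
```

View pics/w8.png

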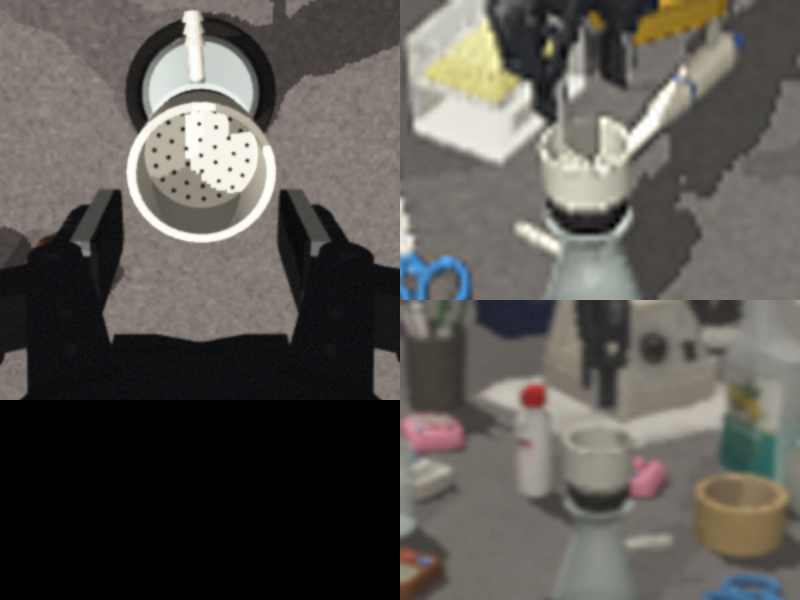

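The funnel is in the cone and looks upright. I'll press it home evenly on the rim with both fingertips.

Emit:
{"api": "drive_tool", "payload": {
  "dr": [
    [0, 0, 0],
    [0, 0, 0],
    [0, 0, 0],
    [0, 0, 0],
    [0, 0, 0]
  ],
  "xyz": [
    [0.0005, 0.0015, 0.015],
    [0, 0, 0.008],
    [0, 0, 0.005],
    [0, 0, 0.002],
    [0, 0, 0]
  ],
  "fingers": [0.052, 0.052, 0.052, 0.052, 0.052]
}}

```text
time: 16.73
tcp_pos: [0.6067, 0.0223, 0.2153]
tool_rot: [0.0, 1.0, 0.0, 0.0]
contact_force: [-0.6, 0.4, -0.5]
gripper_width: 0.052
finger_force: 0.0
```

Run:
```python
from h import *
im=cv2.imread("pics/w8w.png"); c,T=cam("wrist"); T=T.copy(); T[:3,3]+=np.array([.6055,.0238,.2444])-sense()["tcp_pos"]
h=cv2.cvtColor(im,cv2.COLOR_BGR2HSV); m=(h[:,:,1]<60)&(h[:,:,2]>140); m[:174]=0; m[290:]=0; m[:,:258]=0; m[:,385:]=0
for z in(.184,.186,.189): print(circ(m,c,T,320,279,z))
```

```text
(array([0.6055, 0.0235]), np.float64(0.0317), np.float64(0.0014), array([263, 174], dtype=int32), array([377, 282], dtype=int32))
(array([0.6062, 0.0235]), np.float64(0.0314), np.float64(0.0014), array([263, 174], dtype=int32), array([377, 282], dtype=int32))
(array([0.6074, 0.0235]), np.float64(0.0308), np.float64(0.0014), array([263, 174], dtype=int32), array([377, 282], dtype=int32))
```

Emit:
{"api": "drive_tool", "payload": {
  "dr": [
    [0, 0, 0],
    [0, 0, 0],
    [0, 0, 0],
    [0, 0, 0],
    [0, 0, 0]
  ],
  "xyz": [
    [0, 0, 0.002],
    [0, 0, 0.0015],
    [0, 0, 0.0015],
    [0, 0, 0.001],
    [0, 0, 0]
  ],
  "fingers": [0.052, 0.052, 0.052, 0.052, 0.052]
}}

```text
time: 17.35
tcp_pos: [0.6065, 0.0223, 0.2091]
tool_rot: [-0.0, 1.0, 0.0, -0.0]
contact_force: [-0.5, 0.3, -0.0]
gripper_width: 0.0519
finger_force: 0.0
```

Emit:
{"api": "drive_tool", "payload": {
  "dr": [
    [0, 0, 0],
    [0, 0, 0],
    [0, 0, 0],
    [0, 0, 0],
    [0, 0, 0]
  ],
  "xyz": [
    [0, 0, 0.001],
    [0, 0, 0.001],
    [0, 0, 0.001],
    [0, 0, 0.001],
    [0, 0, 0]
  ],
  "fingers": [0.052, 0.052, 0.052, 0.052, 0.052]
}}

```text
time: 17.98
tcp_pos: [0.6073, 0.0225, 0.2085]
tool_rot: [-0.0, 1.0, 0.0, 0.001]
contact_force: [-4.4, 0.6, 12.4]
gripper_width: 0.052
finger_force: 5.8
```

Emit:
{"api": "drive_tool", "payload": {
  "dr": [
    [0, 0, 0],
    [0, 0, 0],
    [0, 0, 0],
    [0, 0, 0]
  ],
  "xyz": [
    [0, 0, 0.001],
    [0, 0, 0.0005],
    [0, 0, 0],
    [0, 0, 0]
  ],
  "fingers": [0.052, 0.052, 0.052, 0.052]
}}

```text
time: 18.48
tcp_pos: [0.6076, 0.0225, 0.2084]
tool_rot: [-0.0, 1.0, 0.0, 0.001]
contact_force: [-6.5, -0.1, 15.9]
gripper_width: 0.0517
finger_force: 8.1
```

Emit:
{"api": "drive_tool", "payload": {
  "dr": [
    [0, 0, 0],
    [0, 0, 0],
    [0, 0, 0],
    [0, 0, 0],
    [0, 0, 0],
    [0, 0, 0],
    [0, 0, 0],
    [0, 0, 0],
    [0, 0, 0],
    [0, 0, 0],
    [0, 0, 0]
  ],
  "xyz": [
    [0, 0, -0.03],
    [0, 0, -0.06],
    [-0.006, 0.049, 0],
    [-0.006, 0.049, 0],
    [-0.006, 0.049, 0],
    [-0.006, 0.049, 0],
    [-0.006, 0.049, 0],
    [-0.006, 0.049, 0],
    [-0.006, 0.049, 0],
    [0, 0, 0],
    [0, 0, 0]
  ],
  "fingers": [0.06, 0.085, 0.085, 0.085, 0.085, 0.085, 0.085, 0.085, 0.085, 0.085, 0.085]
}}

```text
time: 19.85
tcp_pos: [0.5646, -0.3205, 0.2934]
tool_rot: [-0.001, 1.0, 0.0, -0.0]
contact_force: [0.1, -0.2, -0.2]
gripper_width: 0.0854
finger_force: 0.0
```

Run:
```python
from h import *
s=sense(); im=snapshot("wrist")[:,:,::-1]; sc=snapshot("scene")[:,:,::-1]; sd=snapshot("side")[:,:,::-1]; print(s["tcp_pos"].round(4),s["tool_rot"].round(4))
cv2.imwrite("pics/w9w.png",im)
b=cv2.resize(sc[150:220,270:340],(400,400),interpolation=2); d=cv2.resize(sd[160:230,320:390],(400,400),interpolation=2)
o=np.zeros((600,800,3),np.uint8); o[:250,:400]=cv2.resize(im,(400,250)); o[:400,400:]=b;o[250:,:400]=d[:350]; cv2.imwrite("pics/w9.png",o)
for n,c0,v0,s0 in(("scene",270,150,0),("side",320,160,0)):
  c,T=cam(n)
  for z in (.186,.154,.147,.135): print(n,z,[((proj(c,T,np.array([.6065,.022,z]))-[c0,v0])*400/70).round(0).tolist()])
h=cv2.cvtColor(im,cv2.COLOR_BGR2HSV); m=(h[:,:,0]>100)&(h[:,:,0]<130)&(h[:,:,1]>120)&(h[:,:,2]>50); m[:40]=0
c,T=cam("wrist"); y,x=np.where(m); print(np.median(x),np.median(y)); print(circ(m,c,T,np.median(x),np.median(y),.105))
```

```text
[ 0.5646 -0.3205  0.2934] [-5.e-04  1.e+00  0.e+00 -2.e-04]
scene 0.186 [[183.0, 95.0]]
scene 0.154 [[185.0, 137.0]]
scene 0.147 [[185.0, 146.0]]
scene 0.135 [[186.0, 162.0]]
side 0.186 [[196.0, 100.0]]
side 0.154 [[195.0, 156.0]]
side 0.147 [[194.0, 168.0]]
side 0.135 [[194.0, 188.0]]
328.0 142.0
(array([ 0.6   , -0.3272]), np.float64(0.0184), np.float64(0.0002), array([308, 121], dtype=int32), array([348, 163], dtype=int32))
```

View pics/w9.png

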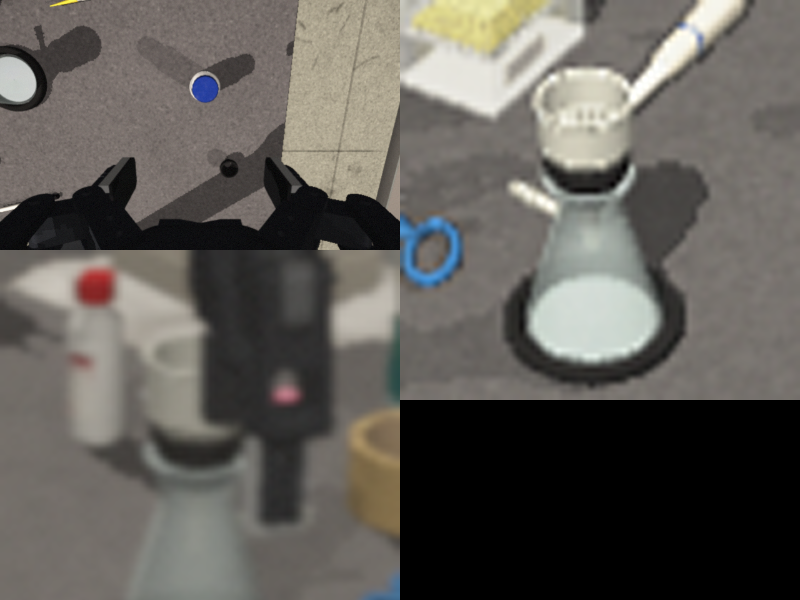

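The funnel's rim centre in the scene view is at (184,96), where the home position projects to (183,95), so it is fully home. The wide bottle's cap was found by mask; now I take it.

Emit:
{"api": "drive_tool", "payload": {
  "dr": [
    [0, 0, 0],
    [0, 0, 0],
    [0, 0, 0],
    [0, 0, 0],
    [0, 0, 0],
    [0, 0, 0],
    [0, 0, 0],
    [0, 0, 0],
    [0, 0, 0],
    [0, 0, 0],
    [0, 0, 0],
    [0, 0, 0]
  ],
  "xyz": [
    [0.0177, 0.0034, 0],
    [0.0177, 0.0033, 0.03],
    [0, 0, 0.05],
    [0, 0, 0.05],
    [0, 0, 0.05],
    [0, 0, 0.03],
    [0, 0, 0.014],
    [0, 0, 0],
    [0, 0, 0],
    [0, 0, 0],
    [0, 0, 0],
    [0, 0, 0]
  ],
  "fingers": [0.085, 0.085, 0.085, 0.085, 0.085, 0.085, 0.085, 0.07, 0.055, 0.04, 0.04, 0.04],
  "squeeze": 40
}}

```text
time: 21.5
tcp_pos: [0.602, -0.3282, 0.0724]
tool_rot: [0.001, 1.0, 0.0, 0.002]
contact_force: [-0.3, 1.6, 5.5]
gripper_width: 0.0465
finger_force: 41.7
```

Emit:
{"api": "drive_tool", "payload": {
  "dr": [
    [0, 0, 0],
    [0, 0, 0],
    [0, 0, 0],
    [0, 0, 0],
    [0, 0, 0],
    [0, 0, 0],
    [0, 0, 0],
    [0, 0, 0],
    [0, 0, 0],
    [0, 0, 0],
    [0, 0, 0],
    [0, 0, 0],
    [0, 0, 0],
    [0, 0, 0],
    [0, 0, 0],
    [0, 0, 0],
    [0, 0, 0],
    [0, 0, 0]
  ],
  "xyz": [
    [0, 0, -0.02],
    [0, 0, -0.05],
    [0, 0, -0.05],
    [0, 0, -0.05],
    [0, 0, -0.05],
    [0, 0, 0],
    [-0.003, -0.03, 0],
    [0, -0.045, 0],
    [0, -0.045, 0],
    [0, -0.045, 0],
    [0, -0.045, 0],
    [0, -0.045, 0],
    [0, -0.045, 0],
    [0, -0.045, 0],
    [0, -0.045, 0],
    [0, -0.045, 0],
    [0, -0.034, 0],
    [0, 0, 0]
  ],
  "fingers": [0.04, 0.04, 0.04, 0.04, 0.04, 0.04, 0.04, 0.04, 0.04, 0.04, 0.04, 0.04, 0.04, 0.04, 0.04, 0.04, 0.04, 0.04]
}}

```text
time: 23.75
tcp_pos: [0.5955, 0.1437, 0.2882]
tool_rot: [0.0, 1.0, 0.002, -0.001]
contact_force: [-0.4, -0.2, -0.5]
gripper_width: 0.0463
finger_force: 41.6
```

Emit:
{"api": "drive_tool", "payload": {
  "dr": [
    [0, 0, 0],
    [0, 0, 0],
    [0, 0, 0],
    [0, 0, 0],
    [0, 0, 0],
    [0, 0, 0],
    [0, 0, 0]
  ],
  "xyz": [
    [0, 0, 0.04],
    [0, 0, 0.055],
    [0, 0, 0.055],
    [0, 0, 0.04],
    [0, 0, 0.02],
    [0, 0, 0.008],
    [0, 0, 0]
  ],
  "fingers": [0.04, 0.04, 0.04, 0.04, 0.04, 0.04, 0.04]
}}

```text
time: 24.62
tcp_pos: [0.5983, 0.1413, 0.0735]
tool_rot: [-0.0, 1.0, 0.0, 0.001]
contact_force: [-0.0, -0.4, -0.8]
gripper_width: 0.0466
finger_force: 41.8
```

Emit:
{"api": "drive_tool", "payload": {
  "dr": [
    [0, 0, 0],
    [0, 0, 0],
    [0, 0, 0],
    [0, 0, 0],
    [0, 0, 0],
    [0, 0, 0],
    [0, 0, 0],
    [0, 0, 0],
    [0, 0, 0],
    [0, 0, 0],
    [0, 0, 0]
  ],
  "xyz": [
    [0, 0, 0.001],
    [0, 0, 0.001],
    [0, 0, 0],
    [0, 0, 0],
    [0, 0, 0],
    [0, 0, 0],
    [0, 0, -0.04],
    [0, 0, -0.06],
    [0, 0, -0.06],
    [0, 0, -0.06],
    [0, 0, 0]
  ],
  "fingers": [0.04, 0.04, 0.04, 0.055, 0.068, 0.07, 0.07, 0.07, 0.07, 0.07, 0.085]
}}

```text
time: 26.0
tcp_pos: [0.6007, 0.1423, 0.2973]
tool_rot: [-0.001, 1.0, 0.0, 0.007]
contact_force: [-0.5, 1.0, 0.1]
gripper_width: 0.0845
finger_force: 0.0
```

Emit:
{"api": "drive_tool", "payload": {
  "dr": [
    [0, 0, 0],
    [0, 0, 0],
    [0, 0, 0],
    [0, 0, 0],
    [0, 0, 0],
    [0, 0, 0],
    [0, 0, 0]
  ],
  "xyz": [
    [-0.008, -0.035, 0],
    [-0.008, -0.036, 0],
    [-0.008, -0.036, 0],
    [-0.008, -0.036, 0],
    [-0.008, -0.036, 0],
    [0, 0, 0],
    [0, 0, 0]
  ],
  "fingers": [0.085, 0.085, 0.085, 0.085, 0.085, 0.085, 0.085]
}}

```text
time: 26.88
tcp_pos: [0.5563, 0.32, 0.2884]
tool_rot: [0.001, 1.0, 0.001, -0.001]
contact_force: [-0.2, 0.0, 0.3]
gripper_width: 0.085
finger_force: 0.0
```

```bash
cat >> h.py <<'E'
def caps(im,c,T,red,z):
    h=cv2.cvtColor(im,cv2.COLOR_BGR2HSV); H=h[:,:,0]
    m=(((H<8)|(H>172)) if red else ((H>100)&(H<130)))&(h[:,:,1]>150)&(h[:,:,2]>60)
    n,l,st,ce=cv2.connectedComponentsWithStats(m.astype(np.uint8))
    for i in range(1,n):
        if st[i,4]>300: print("red" if red else "blue",st[i],ce[i].round(),circ(l==i,c,T,*ce[i],z))
E
python3 - <<'E'
from h import *
s=sense(); c,T=cam("wrist",s); im=snapshot("wrist")[:,:,::-1]; cv2.imwrite("pics/w10.png",im); print(s["tcp_pos"].round(4),s["tool_rot"].round(4))
caps(im,c,T,1,.118); caps(im,c,T,0,.105)
print("expect slim",proj(c,T,np.array([.59,.33,.118])),"wide",proj(c,T,np.array([.597,.1416,.105])))
E
```

```text
[0.5563 0.32   0.2884] [ 8.e-04  1.e+00  6.e-04 -9.e-04]
red [ 283  127   35   37 1010] [300. 145.] (array([0.5903, 0.3352]), np.float64(0.0148), np.float64(0.0003), array([283, 127], dtype=int32), array([317, 163], dtype=int32))
blue [553   0  48  19 435] [572.   9.] (array([0.7076, 0.1203]), np.float64(0.0188), np.float64(0.0013), array([553,   0], dtype=int32), array([600,  18], dtype=int32))
blue [ 495  116   51   42 1729] [520. 136.] (array([0.5969, 0.146 ]), np.float64(0.0205), np.float64(0.0013), array([495, 116], dtype=int32), array([545, 157], dtype=int32))
expect slim [306.701011   145.61362663] wide [525.3014974  136.02851008]
```

Emit:
{"api": "drive_tool", "payload": {
  "dr": [
    [0, 0, 0],
    [0, 0, 0],
    [0, 0, 0],
    [0, 0, 0],
    [0, 0, 0],
    [0, 0, 0],
    [0, 0, 0],
    [0, 0, 0],
    [0, 0, 0],
    [0, 0, 0],
    [0, 0, 0],
    [0, 0, 0],
    [0, 0, 0]
  ],
  "xyz": [
    [0.017, -0.0076, 0],
    [0.017, -0.0076, 0.03],
    [0, 0, 0.05],
    [0, 0, 0.05],
    [0, 0, 0.05],
    [0, 0, 0.025],
    [0, 0, 0.009],
    [0, 0, 0],
    [0, 0, 0],
    [0, 0, 0],
    [0, 0, 0],
    [0, 0, 0],
    [0, 0, 0]
  ],
  "fingers": [0.085, 0.085, 0.085, 0.085, 0.085, 0.085, 0.085, 0.07, 0.055, 0.04, 0.03, 0.03, 0.03],
  "squeeze": 40
}}

```text
time: 28.55
tcp_pos: [0.5921, 0.3364, 0.0779]
tool_rot: [-0.001, 1.0, 0.001, 0.002]
contact_force: [-0.1, 0.0, 6.1]
gripper_width: 0.0365
finger_force: 40.5
```

Emit:
{"api": "drive_tool", "payload": {
  "dr": [
    [0, 0, 0],
    [0, 0, 0],
    [0, 0, 0],
    [0, 0, 0],
    [0, 0, 0],
    [0, 0, 0],
    [0, 0, 0],
    [0, 0, 0],
    [0, 0, 0],
    [0, 0, 0],
    [0, 0, 0],
    [0, 0, 0],
    [0, 0, 0],
    [0, 0, 0],
    [0, 0, 0],
    [0, 0, 0],
    [0, 0, 0]
  ],
  "xyz": [
    [0, 0, -0.02],
    [0, 0, -0.05],
    [0, 0, -0.05],
    [0, 0, -0.05],
    [0, 0, -0.05],
    [0, 0, 0],
    [0.0027, 0.03, 0],
    [0.0026, 0.045, 0],
    [0.0026, 0.045, 0],
    [0.0026, 0.045, 0],
    [0.0026, 0.045, 0],
    [0.0026, 0.045, 0],
    [0.0026, 0.045, 0],
    [0.0026, 0.045, 0],
    [0.0026, 0.045, 0],
    [0.0022, 0.043, 0],
    [0, 0, 0]
  ],
  "fingers": [0.03, 0.03, 0.03, 0.03, 0.03, 0.03, 0.03, 0.03, 0.03, 0.03, 0.03, 0.03, 0.03, 0.03, 0.03, 0.03, 0.03]
}}

```text
time: 30.68
tcp_pos: [0.6156, -0.1, 0.2941]
tool_rot: [0.0, 1.0, -0.002, -0.001]
contact_force: [0.9, -0.9, -0.8]
gripper_width: 0.0364
finger_force: 40.3
```

Emit:
{"api": "drive_tool", "payload": {
  "dr": [
    [0, 0, 0],
    [0, 0, 0],
    [0, 0, 0],
    [0, 0, 0],
    [0, 0, 0],
    [0, 0, 0],
    [0, 0, 0]
  ],
  "xyz": [
    [0, 0, 0.04],
    [0, 0, 0.055],
    [0, 0, 0.055],
    [0, 0, 0.04],
    [0, 0, 0.02],
    [0, 0, 0.008],
    [0, 0, 0]
  ],
  "fingers": [0.03, 0.03, 0.03, 0.03, 0.03, 0.03, 0.03]
}}

```text
time: 31.55
tcp_pos: [0.618, -0.0969, 0.0793]
tool_rot: [0.0, 1.0, 0.001, 0.001]
contact_force: [0.1, 0.5, -1.2]
gripper_width: 0.0365
finger_force: 40.3
```

Emit:
{"api": "drive_tool", "payload": {
  "dr": [
    [0, 0, 0],
    [0, 0, 0],
    [0, 0, 0],
    [0, 0, 0],
    [0, 0, 0],
    [0, 0, 0],
    [0, 0, 0],
    [0, 0, 0],
    [0, 0, 0],
    [0, 0, 0],
    [0, 0, 0]
  ],
  "xyz": [
    [0, 0, 0.001],
    [0, 0, 0.001],
    [0, 0, 0],
    [0, 0, 0],
    [0, 0, 0],
    [0, 0, 0],
    [0, 0, -0.04],
    [0, 0, -0.06],
    [0, 0, -0.06],
    [-0.03, -0.01, -0.06],
    [0, 0, 0]
  ],
  "fingers": [0.03, 0.03, 0.03, 0.045, 0.06, 0.06, 0.06, 0.07, 0.085, 0.085, 0.085]
}}

```text
time: 32.92
tcp_pos: [0.5912, -0.0882, 0.2977]
tool_rot: [0.001, 1.0, 0.001, 0.006]
contact_force: [1.2, 0.4, -0.4]
gripper_width: 0.0851
finger_force: 0.0
```

Run:
```python
from h import *
s=sense(); c,T=cam("wrist",s); im=snapshot("wrist")[:,:,::-1]; cv2.imwrite("pics/w11.png",im); print(s["tcp_pos"].round(4),s["dq"].round(3).max())
caps(im,c,T,1,.118); caps(im,c,T,0,.105)
print("expect slim",proj(c,T,np.array([.616,-.0976,.118])))
for t in (.186,): print("funnel rim l/r", [proj(c,T,np.array([.6065,.022+d,t])).round(1).tolist() for d in (-.03,0,.03)])
```

```text
[ 0.5912 -0.0882  0.2977] 0.076
red [313 139  34  35 924] [330. 156.] (array([ 0.6169, -0.098 ]), np.float64(0.0148), np.float64(0.0002), array([313, 139], dtype=int32), array([346, 173], dtype=int32))
blue [ 141    0   80   59 1805] [183.  25.] (array([0.7279, 0.0253]), np.float64(0.0305), np.float64(0.002), array([141,   0], dtype=int32), array([220,  58], dtype=int32))
blue [  49  157   49   40 1383] [ 71. 176.] (array([0.5965, 0.1375]), np.float64(0.0198), np.float64(0.0013), array([ 49, 157], dtype=int32), array([ 97, 196], dtype=int32))
expect slim [329.36691514 157.47011721]
funnel rim l/r [[201.0, 184.6], [156.9, 184.5], [112.8, 184.5]]
```

Emit:
{"api": "drive_tool", "payload": {
  "dr": [
    [0, 0, 0],
    [0, 0, 0],
    [0, 0, 0],
    [0, 0, 0],
    [0, 0, 0],
    [0, 0, 0],
    [0, 0, 0],
    [0, 0, 0],
    [0, 0, 0],
    [0, 0, 0],
    [0, 0, 0]
  ],
  "xyz": [
    [-0.0133, -0.046, 0],
    [-0.0133, -0.046, 0],
    [-0.0133, -0.046, 0],
    [-0.0133, -0.046, 0],
    [-0.0133, -0.046, 0],
    [-0.0133, -0.046, 0],
    [-0.0133, -0.046, 0],
    [-0.0133, -0.046, 0],
    [-0.0133, -0.045, 0],
    [-0.0133, -0.045, 0],
    [0, 0, 0]
  ],
  "fingers": [0.085, 0.085, 0.085, 0.085, 0.085, 0.085, 0.085, 0.085, 0.085, 0.085, 0.085]
}}

```text
time: 34.35
tcp_pos: [0.4538, 0.3721, 0.2882]
tool_rot: [0.001, 1.0, 0.003, -0.002]
contact_force: [0.1, 0.8, 0.1]
gripper_width: 0.0854
finger_force: 0.0
```

Emit:
{"api": "drive_tool", "payload": {
  "dr": [
    [0, 0, -10.5],
    [0, 0, -10.5],
    [0, 0, -10.5],
    [0, 0, -10.5],
    [0, 0, -10.5],
    [0, 0, -10.5],
    [0, 0, -10.5],
    [0, 0, -10.5],
    [0, 0, -10.5],
    [0, 0, -10.5],
    [0, 0, -10.5],
    [0, 0, -10],
    [0, 0, -10],
    [0, 0, 0],
    [0, 0, 0]
  ],
  "xyz": [
    [0, 0, 0],
    [0, 0, 0],
    [0, 0, 0],
    [0, 0, 0],
    [0, 0, 0],
    [0, 0, 0],
    [0, 0, 0],
    [0, 0, 0],
    [0, 0, 0],
    [0, 0, 0],
    [0, 0, 0],
    [0, 0, 0],
    [0, 0, 0],
    [0, 0, 0],
    [0, 0, 0]
  ],
  "fingers": [0.085, 0.085, 0.085, 0.085, 0.085, 0.085, 0.085, 0.085, 0.085, 0.085, 0.085, 0.085, 0.085, 0.085, 0.085]
}}

```text
time: 36.22
tcp_pos: [0.4558, 0.3691, 0.2899]
tool_rot: [-0.0, 0.38, 0.925, -0.001]
contact_force: [-0.6, 0.2, 0.8]
gripper_width: 0.0853
finger_force: 0.0
```

Run:
```python
from h import *
s=sense(); c,T=cam("wrist",s); im=snapshot("wrist")[:,:,::-1]; cv2.imwrite("pics/w12.png",im); print(s["tcp_pos"].round(4),s["q"].round(2))
q=s["tool_rot"]; M=R.from_quat([q[1],q[2],q[3],q[0]]).as_matrix(); print("yaw",np.degrees(np.arctan2(M[1,0],M[0,0])),M[:,2].round(3))
p=proj(c,T,np.array([.4586,.3697,.014])); print(p)
r=timer(im,c,T,int(p[0]),int(p[1]),.014,55); print(r)
d=np.array([*np.array(r[0][0])/1000,0])-s["tcp_pos"]; print("tool delta",(M.T@d).round(4))
```

```text
[0.4558 0.3691 0.2899] [ 0.61  0.21  1.69 -0.    1.25 -0.19]
yaw 135.36150496848825 [-0.001 -0.001 -1.   ]
[322.87624207 165.88421088]
(((457.857177734375, 369.9703369140625), (62.80866241455078, 73.40817260742188), 45.40040969848633), array([295, 133], dtype=int32), array([350, 196], dtype=int32))
tool delta [-0.0009  0.0027  0.2899]
```

Emit:
{"api": "drive_tool", "payload": {
  "dr": [
    [0, 0, 0],
    [0, 0, 0],
    [0, 0, 0],
    [0, 0, 0],
    [0, 0, 0],
    [0, 0, 0],
    [0, 0, 0]
  ],
  "xyz": [
    [-0.0005, 0.002, 0.05],
    [0, 0, 0.055],
    [0, 0, 0.055],
    [0, 0, 0.05],
    [0, 0, 0.035],
    [0, 0, 0.015],
    [0, 0, 0]
  ],
  "fingers": [0.085, 0.085, 0.085, 0.085, 0.085, 0.085, 0.085]
}}

```text
time: 37.15
tcp_pos: [0.4571, 0.3706, 0.0304]
tool_rot: [-0.0, 0.379, 0.926, -0.001]
contact_force: [0.6, 0.3, 0.8]
gripper_width: 0.0849
finger_force: 0.0
```

Emit:
{"api": "drive_tool", "payload": {
  "dr": [
    [0, 0, 0],
    [0, 0, 0],
    [0, 0, 0],
    [0, 0, 0],
    [0, 0, 0]
  ],
  "xyz": [
    [0, 0, 0],
    [0, 0, 0],
    [0, 0, 0],
    [0, 0, 0],
    [0, 0, 0]
  ],
  "fingers": [0.075, 0.065, 0.055, 0.055, 0.055],
  "squeeze": 30
}}

```text
time: 37.78
tcp_pos: [0.4581, 0.3712, 0.0334]
tool_rot: [0.0, 0.378, 0.926, 0.0]
contact_force: [-1.9, -1.9, 7.7]
gripper_width: 0.0585
finger_force: 30.8
```

Emit:
{"api": "drive_tool", "payload": {
  "dr": [
    [0, 0, 0],
    [0, 0, 0],
    [0, 0, 0],
    [0, 0, 0],
    [0, 0, 0],
    [0, 0, 0],
    [0, 0, 0],
    [0, 0, 0],
    [0, 0, 0],
    [0, 0, 0]
  ],
  "xyz": [
    [0, 0, 0],
    [0, 0, 0],
    [0, 0, 0],
    [0, 0, 0.003],
    [0, 0, 0.002],
    [0, 0, 0],
    [0, 0, 0],
    [0, 0, 0],
    [0, 0, 0],
    [0, 0, 0]
  ],
  "fingers": [0.07, 0.08, 0.085, 0.085, 0.085, 0.075, 0.068, 0.06, 0.055, 0.055]
}}

```text
time: 39.02
tcp_pos: [0.4578, 0.3712, 0.0266]
tool_rot: [0.0, 0.378, 0.926, 0.0]
contact_force: [-1.5, -1.3, 5.4]
gripper_width: 0.0611
finger_force: 33.0
```

Emit:
{"api": "drive_tool", "payload": {
  "dr": [
    [0, 0, 0],
    [0, 0, 0],
    [0, 0, 0],
    [0, 0, 0],
    [0, 0, 0],
    [0, 0, -9.8],
    [0, 0, -9.8],
    [0, 0, -9.8],
    [0, 0, -9.8],
    [0, 0, -9.8],
    [0, 0, 0],
    [0, 0, 0],
    [0, 0, 0],
    [0, 0, 0],
    [0, 0, 0],
    [0, 0, 0],
    [0, 0, 0],
    [0, 0, 0],
    [0, 0, 0],
    [0, 0, 0]
  ],
  "xyz": [
    [0, 0, -0.02],
    [0, 0, -0.04],
    [0, 0, -0.045],
    [0, 0, -0.045],
    [0, 0, -0.05],
    [0, 0, 0],
    [0, 0, 0],
    [0, 0, 0],
    [0, 0, 0],
    [0, 0, 0],
    [0, 0, 0],
    [0.0012, -0.0448, 0],
    [0.0012, -0.0448, 0],
    [0.0012, -0.0448, 0],
    [0.0012, -0.0448, 0],
    [0.0012, -0.0448, 0],
    [0.0012, -0.0448, 0],
    [0.0012, -0.0448, 0],
    [0.0012, -0.0448, 0],
    [0, 0, 0]
  ],
  "fingers": [0.05, 0.05, 0.05, 0.05, 0.05, 0.05, 0.05, 0.05, 0.05, 0.05, 0.05, 0.05, 0.05, 0.05, 0.05, 0.05, 0.05, 0.05, 0.05, 0.05]
}}

```text
time: 41.52
tcp_pos: [0.4765, 0.0104, 0.2266]
tool_rot: [0.0, -0.036, 0.999, -0.0]
contact_force: [0.3, 0.2, -0.2]
gripper_width: 0.0609
finger_force: 32.8
```

Run:
```python
from h import *
s=sense(); c,T=cam("wrist",s); im=snapshot("wrist")[:,:,::-1]; cv2.imwrite("pics/w13.png",im); print(s["tcp_pos"].round(4),s["q"].round(2),s["gripper_width"],s["finger_force"])
q=s["tool_rot"]; M=R.from_quat([q[1],q[2],q[3],q[0]]).as_matrix(); print("yaw",np.degrees(np.arctan2(M[1,0],M[0,0])))
z=s["tcp_pos"][2]-.0266+.018; p=proj(c,T,np.array([*s["tcp_pos"][:2],z])); print(p,timer(im,c,T,int(p[0]),int(p[1]),z,90))
d=np.array([.477,.0116,0])-s["tcp_pos"]; print((M.T@d).round(4))
```

```text
[0.4765 0.0104 0.2266] [-0.07  0.05  2.   -0.    1.09 -1.71] 0.06089435330331337 32.84243786838488
yaw -175.87426722525387
[321.43440619 275.84536074] (((465.31671142578125, 9.070268630981445), (55.81379318237305, 60.46622085571289), 0.36074140667915344), array([244, 185], dtype=int32), array([399, 316], dtype=int32))
[-0.0004  0.0013  0.2266]
```

Emit:
{"api": "drive_tool", "payload": {
  "dr": [
    [0, 0, 0],
    [0, 0, 0],
    [0, 0, 0],
    [0, 0, 0],
    [0, 0, 0],
    [0, 0, 0],
    [0, 0, 0],
    [0, 0, 0]
  ],
  "xyz": [
    [0, 0.001, 0.04],
    [0, 0, 0.05],
    [0, 0, 0.05],
    [0, 0, 0.035],
    [0, 0, 0.015],
    [0, 0, 0.007],
    [0, 0, 0.002],
    [0, 0, 0]
  ],
  "fingers": [0.05, 0.05, 0.05, 0.05, 0.05, 0.05, 0.05, 0.05]
}}

```text
time: 42.58
tcp_pos: [0.4775, 0.014, 0.0282]
tool_rot: [0.001, -0.04, 0.999, -0.0]
contact_force: [0.6, -1.0, -0.7]
gripper_width: 0.0609
finger_force: 32.9
```

Emit:
{"api": "drive_tool", "payload": {
  "dr": [
    [0, 0, 0],
    [0, 0, 0],
    [0, 0, 0],
    [0, 0, 0],
    [0, 0, 0],
    [0, 0, 0],
    [0, 0, 0],
    [0, 0, 0],
    [0, 0, 0],
    [0, 0, 0]
  ],
  "xyz": [
    [0, 0, 0.001],
    [0, 0, 0],
    [0, 0, 0],
    [0, 0, 0],
    [0, 0, 0],
    [0, 0, -0.03],
    [0, 0, -0.05],
    [0, 0, -0.05],
    [0, 0, -0.05],
    [0, 0, 0]
  ],
  "fingers": [0.05, 0.065, 0.075, 0.085, 0.085, 0.085, 0.085, 0.085, 0.085, 0.085]
}}

```text
time: 43.82
tcp_pos: [0.4799, 0.0138, 0.2109]
tool_rot: [0.005, -0.04, 0.999, -0.001]
contact_force: [0.2, 0.4, 0.1]
gripper_width: 0.0849
finger_force: 0.0
```

Run:
```python
from h import *
s=sense(); c,T=cam("wrist",s); im=snapshot("wrist")[:,:,::-1]; cv2.imwrite("pics/w14.png",im); print(s["tcp_pos"].round(4))
p=proj(c,T,np.array([.477,.0116,.014])); print(p,timer(im,c,T,int(p[0]),int(p[1]),.014,80))
sc=snapshot("scene")[:,:,::-1]; sd=snapshot("side")[:,:,::-1]; cv2.imwrite("pics/f_sc.png",sc); cv2.imwrite("pics/f_sd.png",sd)
for n,i in(("scene",sc),("side",sd)):
  c,T=cam(n); h=cv2.cvtColor(i,cv2.COLOR_BGR2HSV)
  for nm,P,lo,hi in(("wide",[.597,.1416,.105],100,130),("slim",[.616,-.0976,.118],172,188)):
    p=proj(c,T,np.array(P)); H=h[:,:,0].astype(int); H=np.where(H<8,H+180,H); m=(H>=lo)&(H<=hi)&(h[:,:,1]>130); u,v=p.astype(int); w=np.zeros_like(m); w[v-14:v+15,u-14:u+15]=m[v-14:v+15,u-14:u+15]
    y,x=np.where(w); print(n,nm,p.round(1),len(x),x.mean(),y.mean(),y.min())
```

```text
[0.4799 0.0138 0.2109]
[318.83861683 173.70888259] (((477.73809814453125, 14.247737884521484), (72.91458892822266, 62.83422088623047), 4.587242126464844), array([288, 135], dtype=int32), array([356, 212], dtype=int32))
scene wide [280.2 202.5] 168 276.4047619047619 198.95238095238096 188
scene slim [323.4 166.1] 14 325.57142857142856 167.5 165
side wide [345.2 186.5] 4 342.5 188.0 187
side slim [364.3 215.9] 78 364.93589743589746 218.98717948717947 215
```

Emit:
{"api": "drive_tool", "payload": {
  "dr": [
    [0, 0, 0],
    [0, 0, 0],
    [0, 0, 0],
    [0, 0, 0],
    [0, 0, 0],
    [0, 0, 0],
    [0, 0, 0],
    [0, 0, 0],
    [0, 0, 0],
    [0, 0, 0],
    [0, 0, 0]
  ],
  "xyz": [
    [0, 0, -0.04],
    [0, 0, -0.05],
    [0, 0, -0.03],
    [0, -0.05, 0],
    [0, -0.05, 0],
    [0, -0.05, 0],
    [0, -0.05, 0],
    [0, -0.05, 0],
    [0, -0.05, 0],
    [0, 0, 0],
    [0, 0, 0]
  ],
  "fingers": [0.085, 0.085, 0.085, 0.085, 0.085, 0.085, 0.085, 0.085, 0.085, 0.085, 0.085]
}}

```text
time: 45.35
tcp_pos: [0.4991, -0.2843, 0.3236]
tool_rot: [-0.002, -0.039, 0.999, 0.002]
contact_force: [-0.4, 0.2, 0.5]
gripper_width: 0.0847
finger_force: 0.0
```

Run:
```python
from h import *
sc=snapshot("scene")[:,:,::-1]; sd=snapshot("side")[:,:,::-1]; cv2.imwrite("pics/g_sc.png",sc); cv2.imwrite("pics/g_sd.png",sd)
for n,i in(("scene",sc),("side",sd)):
  c,T=cam(n); h=cv2.cvtColor(i,cv2.COLOR_BGR2HSV); H=h[:,:,0].astype(int); H=np.where(H<8,H+180,H)
  for nm,P,lo,hi in(("wide",[.597,.1416,.1],100,130),("slim",[.616,-.0976,.112],172,188)):
    p=proj(c,T,np.array(P)); m=((H>=lo)&(H<=hi)&(h[:,:,1]>130)).astype(np.uint8)
    k,l,st,ce=cv2.connectedComponentsWithStats(m); j=1+np.argmin(np.hypot(*(ce[1:]-p).T)+(st[1:,4]<15)*99); print(n,nm,p.round(1),ce[j].round(1),st[j])
  # white funnel bowl blob: extents vs projected
  m=((h[:,:,1]<45)&(h[:,:,2]>150)).astype(np.uint8)
  p=proj(c,T,np.array([.6065,.022,.17])).astype(int); k,l,st,ce=cv2.connectedComponentsWithStats(m); j=l[p[1]+2,p[0]]
  Q=np.array([proj(c,T,np.array([.6065+.03*np.cos(t),.022+.03*np.sin(t),z])) for t in np.linspace(0,6.28,60) for z in(.154,.186)])
  print(n,"funnel",st[j],Q.min(0).round(),Q.max(0).round())
  # beaker/small cone unchanged vs first picture
  a=cv2.imread(f"pics/{n}0.png").astype(int)
  for nm,P in(("small cone",[.434,-.3796,.013]),("beaker foot",[.4312,.2608,.01]),("beaker mid",[.4312,.2608,.05])):
    u,v=proj(c,T,np.array(P)).astype(int); print(n,nm,(u,v),np.abs(a[v-6:v+7,u-6:u+7]-i[v-6:v+7,u-6:u+7]).mean().round(1))
```

```text
scene wide [280.3 203.6] [280.5 204.6] [276 200  10  10  86]
scene slim [323.4 167.4] [323.4 167.6] [320 164   8   8  56]
scene funnel [ 269  133   61   47 1038] [293. 162.] [311. 179.]
scene small cone (np.int64(403), np.int64(174)) 5.1
scene beaker foot (np.int64(290), np.int64(266)) 8.2
scene beaker mid (np.int64(289), np.int64(257)) 23.9
side wide [345.2 187.8] [401.2 223. ] [398 221   7   5  20]
side slim [364.2 217.8] [364.9 219. ] [360 215  10   9  78]
side funnel [     0      0    640    400 234983] [344. 174.] [364. 191.]
side small cone (np.int64(306), np.int64(321)) 1.7
side beaker foot (np.int64(296), np.int64(199)) 3.4
side beaker mid (np.int64(295), np.int64(189)) 4.2
```

```bash
python3 -c "
from bench import *
print(job_done())"
```

```text
the job is handed in; nothing more can be done
None
```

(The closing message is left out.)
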